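Set a controller's slotted selector with a screwdriver

TASK

The left channel of the sloping-front gauge controller is still set differently from the right one. Take the large flat screwdriver with the flattened handle from the tool rack, put its blade in the slot of the left selector and turn the selector clockwise a quarter turn until it stops, so that its slot runs up the panel like the right one's. Then hang the screwdriver back upright by its guard in any notch of the rack; keep the gripper itself off the controller, and leave the right selector, the other screwdriver, the pen, the vial and the clear dish as they are.

Things in the scene. Friction and masses are not known exactly. Their poses are not given: they have to be found in the camera images.
- controller: Grey controller 150 mm deep, 200 wide, 39 high in front, 127 behind; fixed. Origin: centre of its underside; x front to back, y to its left, z up. Its panel slopes 35 degrees from level, facing front and up. On it, 100 mm apart below two dark displays, are two black slotted selectors, 29 mm across, each in a fixed steel collar (40 mm outside), faces 10 mm above the panel.
- left_selector (a joint): Angle (rad) of the left selector (left as seen from the robot): 0 with the slot lying across the panel (white pointer marks to the left), 1.571 with the slot running up the panel (pointer marks up). It grows clockwise as seen looking at the panel, has hard stops at 0 and 1.571, and starts between 0 and 0.2. It turns against about 0.05 N m of friction and stays where it is left.
- left_slot (a point): Centre of the floor of the left selector's slot, on the turning axis, 50 mm left of the controller's middle. z squarely out of the panel (35 degrees from vertical), y along the slot (+ end: white marks), x across it; x and y turn with it. The slot is 4 mm wide, 7 mm deep, 29 mm long, open above; its upper edges are bevelled 2 mm (mouth 8 mm wide).
- right_selector (a joint): Angle (rad) of the right selector, counted likewise; it starts close to 1.571 (slot running up the panel) and shall stay there.
- rack: Grey sheet-metal tool rack, fixed, 80 mm deep, 170 wide: a level shelf 4 mm thick, top 105 mm above the worktop, with three notches open to the front, 18 mm wide, 55 mm apart; foot plate 6 mm thick, upright sheet at the back. Origin: under the middle notch, on the worktop; x front (open side) to back, y to its left, z up. Shelf front edge at x = -30 mm, notch ends at x = +10 mm.
- notch_a (a point): Place in the rack's left notch where a screwdriver's shaft hangs: on the notch's middle line, 10 mm before its end, level with the top of the shelf. Axes as the rack's.
- notch_b (a point): The same in the middle notch, which is empty at the start.
- notch_c (a point): The same in the right notch.
- flat_driver: Large flat screwdriver, 120 g, hanging upright in the left or the right notch. Origin: centre of the underside of its round guard (34 mm across), which rests on the shelf; z along the shaft towards the handle, x and y as at flat_grip.
- flat_grip (a point): Centre of the flat screwdriver's black handle, 48 mm above the underside of the guard. The handle is a flattened bar, 22 mm thick along x, 30 mm wide along y, and reaches from 38 mm below to 38 mm above this point (a 5 mm end cap above that). z along the shaft towards the handle's end.
- flat_tip (a point): Centre of the end of the flat screwdriver's blade, 136 mm from flat_grip and 88 mm from the guard, along -z. The blade is 12 mm wide along y and 2 mm thick along x over its last 8 mm; the shaft above is 9 mm thick. Axes as flat_grip.
- flat_guard (a point): Centre of the underside of the flat screwdriver's guard: same point and axes as flat_driver.
- cross_driver: Smaller cross-point screwdriver with a round black handle (23 mm across, its top 53 mm above the shelf), hanging in the other outer notch. Origin: centre of the underside of its guard. Shall stay there.
- pen: Black pen, 145 mm long, lying on the worktop; stays as it is.
- small_vial: Glass vial with a black cap, 21 mm across, 60 mm high, standing on the worktop; origin at its underside. Stays as it is.
- petri: Shallow clear dish, 90 mm across, 14 mm high, on the worktop; origin at its underside. Stays as it is.
Not all that is in view belongs to the job. What is shaped like the flat_driver but purple is not meant.

How it is judged (in metres and radians):
On the way, in this order (a step that is already met when the one before it is completed fails the run):
1. the flat screwdriver's blade stands in the left selector's slot before it is turned (distance between flat_tip and left_slot below 0.006 m and value of joint left_selector below 0.7 rad), for 0.1 s.
2. the left selector has reached its clockwise stop (within 15 degrees) with the blade in its slot (distance between flat_tip and left_slot below 0.007 m and value of joint left_selector above 1.31 rad), for 0.1 s.
At the end, for the whole second after the job is handed in: Both selectors are within 15 degrees of their clockwise stops (slots up the panel); the flat screwdriver hangs at rest, upright within 8 degrees, its guard on the shelf within 12 mm of a notch's place; the cross-point screwdriver hangs within 20 mm of where it was (value of joint each of left_selector, right_selector above 1.31 rad and (distance between flat_guard and notch_a below 0.012 m or distance between flat_guard and notch_b below 0.012 m or distance between flat_guard and notch_c below 0.012 m) and angle between flat_guard's own z axis and vertical below 0.15 rad and linear speed of flat_driver below 0.02 m/s and distance of cross_driver from where it was at the start of the episode below 0.02 m and angle between cross_driver's own z axis and vertical below 0.2 rad); the robot touches nothing.
It fails at once if the gripper's fingers press on the controller or its selectors (contact force between the fingers and controller above 2 N).
It fails at once if the right selector is turned away (value of joint right_selector below 1.31 rad).
It fails at once if the pen, vial, dish or cross-point screwdriver is disturbed (distance of any of pen, small_vial, petri, cross_driver from where it was at the start of the episode above 0.03 m or angle between small_vial's own z axis and vertical above 0.5 rad).
It also fails if it takes over 59 s, if anything falls off the work surface, if the arm or the gripper's body presses on something with over 40 N, if the wrist force passes 120 N, or if a joint passes its speed limit or range.

ROBOT

A 6-joint arm with a two-finger parallel gripper is mounted at the origin on a cart in front of the work surface, level with it; the furniture and walls round the work are solid. World frame = base frame: x ahead of the robot, y to its left, z up, the work surface at z = 0. Lengths are in m, angles in degrees, forces in N, time in s.
With the tool pointing down it reaches from about 0.4 to 0.825 m from the base axis. Payload 7 kg.
Tool frame: the origin (TCP) lies at the centre of the arm's flange, where the gripper is bolted on; the fingertips stand 178 mm ahead of it and the grasp point (between the pads) lies 159 mm ahead of it (tip_reach is the distance from the TCP to the fingertips, in m); z points along the fingers, y is the line along which they close (so a half turn about z gives the same grasp; the last joint's range is limited). The gripper opens to 88 mm and grips with 3 to 60 N. Pads are 19 mm wide; open, the fingers measure 130 mm over their backs; the gripper's body (78 mm by 193 mm) begins 47 mm behind the grasp point.
Start: joints at [93.283, 20.546, 0.682, 0, -70.136, -16.507], TCP at [0.154, 0.657, 0.405] pointing down, gripper open.
Joint ranges: [-176.03, 176.03], [-82.01, 121.73], [-58.28, 71.71], [-173.87, 95.51], [-174.79, -0.11], [-173.66, 173.66]. Speed limits (degrees/s): [136.94, 136.94, 172.46, 180, 180, 180].

INTERFACE

Orientations are given as [roll, pitch, yaw] about the fixed x, y, z axes, in that order (R = Rz(yaw) Ry(pitch) Rx(roll)).
In Python, from plant import * gives the robot as it stands.
- The arm moves only by the shell command python3 -m handwheel 'ROWS'. ROWS is JSON, a list of rows, each a list of 7 numbers: the opening, from -1 (shut) to 1 (fully open), then the shift along the tool's x, y, z as a fraction of full scale, then the turn, a rotation vector about the tool's x, y, z as a fraction of full scale. A call has 1 to 5 rows; each row shifts and turns the commanded pose from where the row before left it, along the tool's axes as they then stand; what a row does not reach is not made up. Full scale, the value 1, is 0.025 m for a shift and 6 degrees for a turn. A row lasts 1/8 s, in which the tool goes at most 62.5 mm and 10.7 degrees, less where a joint would pass 70% of its speed; a pose out of reach is approached as far as the arm can. A call with a number of a shift or a turn outside -1 to 1 is refused whole. A call with a gripper value outside its range is refused whole. The fingers move at their own pace and stop on an object; the grip force is fixed at half the most. Time passes only in rows, so rows that do not move let the fingers close. It gives the time, the measured TCP pose, the force, the opening and the grip force at its end, in the units of the state.
- get_obs(): the state, without advancing time (a new reading comes with each control period).
- snapshot(name): name is "side" or "top" or "wrist"; returns a dict with "color" (420x560x3 uint8, red, green, blue), "fx", "fy", "cx", "cy" (pixels), "R" (3x3) and "t" (3): a world point X has camera coordinates R X + t; the wrist camera has in their place "tool_from_camera" (4x4, takes a point from camera to tool coordinates, whose origin is the TCP and whose axes are the flange's). Camera axes: x right, y down, z forward; pixel columns grow to the right and rows downward; lengths in m; the calibration is good to about 2 mm. The wrist camera is an equidistant fisheye: a pixel r from the principal point sees the ray r / f radians off the axis. A picture is of the moment at which its call begins: read the wrist's pose just before it. There is no depth.
- close_job(): hands the job in; it is judged then, once.
The state is a dict: "clock": time; "joint_pos": joint angles; "qvel": joint speeds; "tau": joint torques, N m; "tool_pos": TCP position; "orientation": TCP orientation; "force": force on the tool from outside, world axes, zero at the start; "moment": the same for the moment, N m; "opening": finger opening in m; "gripper_force": force on a finger pad.
Only numpy, scipy, OpenCV 4.12 (cv2) and the standard library are available. Lean on these libraries where they do the work, as an engineer would, in place of code of your own. Each camera call takes 0.05 s, during which the arm holds its last target. There are 200 camera calls.

## Working session

There is one attempt and no reset: what is moved stays moved. The work goes in short steps, Python scripts to look and compute and a shell command to move; the robot and the scene stay as the last step left them, time stands still between calls to the robot, and variables do not carry over. Pictures are saved under pics/ and viewed, at most 16 in all, crops included, and the job is handed in when it is done.

```bash
mkdir -p pics; ls
python3 - <<'E'
from plant import *
import cv2,numpy as np
print(get_obs())
a={}
for n in ["side","top","wrist"]:
    s=snapshot(n); cv2.imwrite(f"pics/{n}0.png",s["color"][:,:,::-1])
    a[n]={k:v for k,v in s.items() if k!="color"}; print(n,a[n])
E
```

```text
pics
{'clock': 0.0, 'joint_pos': array([ 9.32841674e+01,  2.05907180e+01,  6.33241022e-01, -2.02485952e-02,
       -7.01337645e+01, -1.65027945e+01]), 'qvel': array([-0.02001633,  0.07201334, -0.01705801,  0.13062128, -0.06472997,
       -0.07576261]), 'tau': array([-2.09575366e-03, -5.82708871e+01,  2.93062609e+01,  6.99722975e+00,
        6.91663125e-03, -1.56422452e-04]), 'tool_pos': array([0.15435354, 0.65691572, 0.40372608]), 'orientation': array([ 1.79907110e+02, -7.67002116e-03, -1.32255171e+01]), 'force': array([0.69390038, 0.10388076, 0.26506066]), 'moment': array([0.00497802, 0.00584426, 0.0198413 ]), 'gripper_force': 0.0, 'opening': 0.08771959943904477}
side {'fx': 532.7258195325383, 'fy': 532.7258195325383, 'cx': 275.37948758405554, 'cy': 210.78141715268006, 'R': array([[-0.12776235, -0.9917041 , -0.01413337],
       [-0.84226312,  0.11601224, -0.52643518],
       [ 0.52370757, -0.05535458, -0.85009779]]), 't': array([0.08171933, 0.54800942, 1.17719492])}
top {'fx': 433.3793625579508, 'fy': 433.3793625579508, 'cx': 282.29182530458104, 'cy': 216.0000301746665, 'R': array([[-0.00735203, -0.99959099, -0.02763696],
       [-0.98627917,  0.01180678, -0.16466326],
       [ 0.16492222,  0.02604715, -0.98596258]]), 't': array([0.02843563, 0.55713868, 1.31407275])}
wrist {'fx': 325.19226210127806, 'fy': 325.19226210127806, 'cx': 276.23059197289217, 'cy': 211.90681232365162, 'tool_from_camera': array([[ 6.38960005e-04, -9.60586923e-01, -2.77979054e-01,
         7.49636045e-02],
       [ 9.99999792e-01,  6.39715202e-04,  8.79843789e-05,
        -4.05647636e-04],
       [ 9.33107826e-05, -2.77979052e-01,  9.60587132e-01,
         2.00352175e-02],
       [ 0.00000000e+00,  0.00000000e+00,  0.00000000e+00,
         1.00000000e+00]])}
```

Run:
```python
import cv2,numpy as np
a=cv2.imread("pics/side0.png");b=cv2.imread("pics/top0.png")
cv2.imwrite("pics/s0.png",cv2.resize(a,(800,600),interpolation=cv2.INTER_CUBIC))
cv2.imwrite("pics/t0.png",cv2.resize(b,(800,600),interpolation=cv2.INTER_CUBIC))
```

```text
(no output)
```

View pics/s0.png

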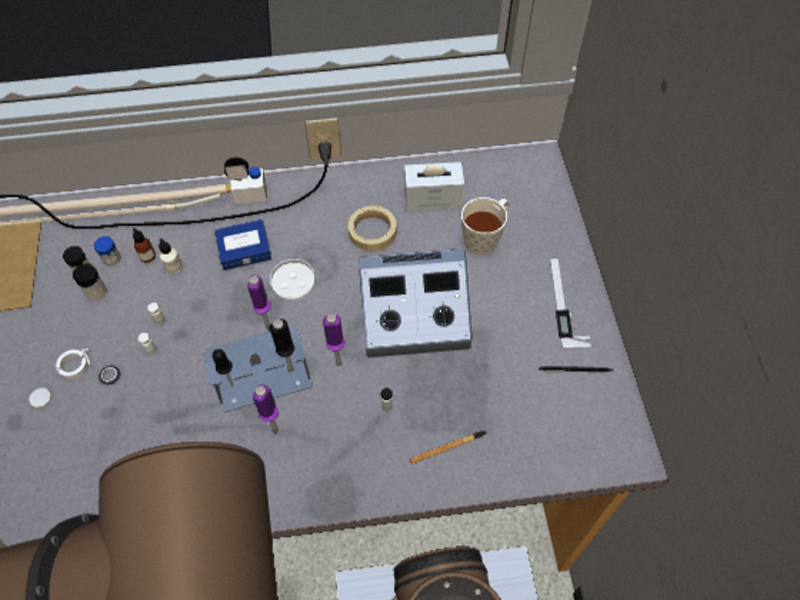

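View pics/t0.png

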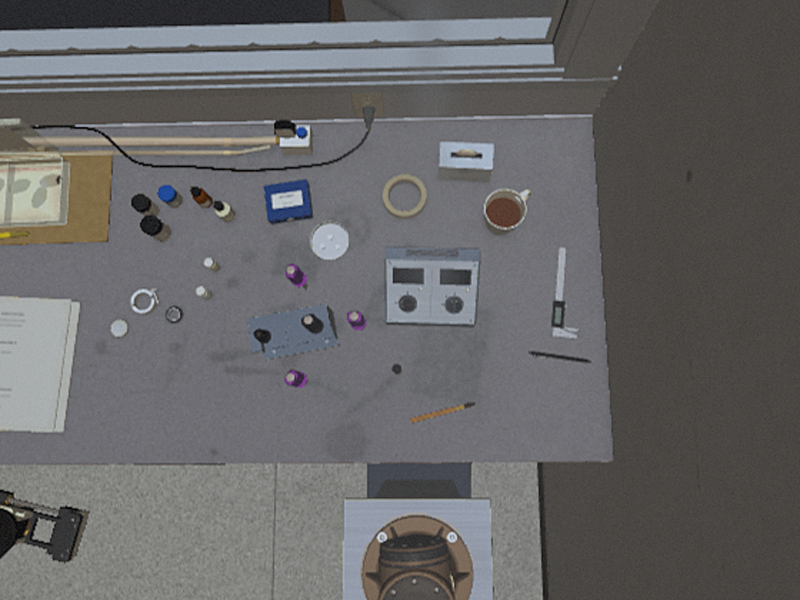

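Flat driver (the taller black handle) hangs in the rack's right notch, side view ~(282,338), top ~(312,323). The cross driver is in the left notch and three purple decoys stand round the rack. The left selector is at side (390,320), top (408,303). Enlarging now.

Run:
```python
import cv2,numpy as np
a=cv2.imread("pics/side0.png");b=cv2.imread("pics/top0.png")
def c(im,x,y,w,h,k): return cv2.resize(im[y:y+h,x:x+w],(w*k,h*k),interpolation=cv2.INTER_CUBIC)
# rack  side: x135-235,y185-310 -> ; controller side 245-335,170-255
r1=c(a,138,205,100,75,4); r2=c(b,165,205,100,75,4)
k1=c(a,245,172,100,75,4); k2=c(b,262,168,100,75,4)
cv2.imwrite("pics/crop1.png",np.vstack([np.hstack([r1,r2]),np.hstack([k1,k2])]))
```

```text
(no output)
```

View pics/crop1.png

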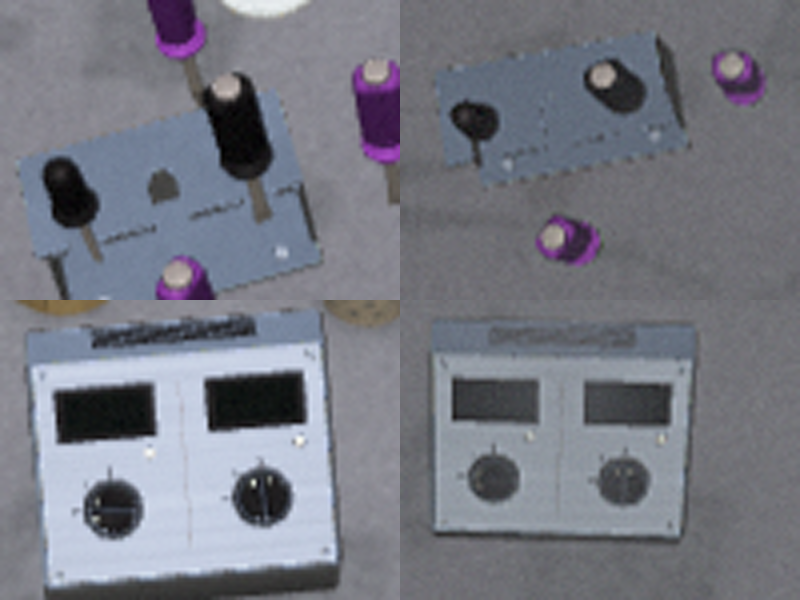

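```bash
cat > h.py <<'E'
from plant import *
import cv2,numpy as np
from scipy.spatial.transform import Rotation as Ro
from scipy.optimize import least_squares
C={}
def cams():
    for n in("side","top"): C[n]=snapshot(n)
def proj(n,X):
    c=C[n]; p=c["R"]@np.asarray(X,float)+c["t"]; return np.array([c["fx"]*p[0]/p[2]+c["cx"],c["fy"]*p[1]/p[2]+c["cy"]])
def tri(u):
    s=least_squares(lambda X:np.hstack([proj(n,X)-u[n] for n in u]),[.6,.2,.1]); return s.x,np.abs(s.fun).max()
def T(p,x): 
    c,s=np.cos(p[2]),np.sin(p[2]); return np.array([p[0]+c*x[0]-s*x[1],p[1]+s*x[0]+c*x[1],x[2]])
def fit(pts,p0):
    f=lambda p:np.hstack([proj(n,T(p,X))-u for n,X,u in pts]); s=least_squares(f,p0,loss='soft_l1',f_scale=.7)
    return s.x,f(s.x).reshape(-1,2)
E
python3 - <<'E'
from h import *
cams(); np.set_printoptions(precision=4,suppress=True)
ks=lambda u,v:np.array([245+u/4,172+(v-300)/4]); kt=lambda u,v:np.array([262+(u-400)/4,168+(v-300)/4])
rs=lambda u,v:np.array([138+u/4,205+v/4]); rt=lambda u,v:np.array([165+(u-400)/4,205+v/4])
for nm,u in dict(Lsel=(ks(113,508),kt(494,477)),Rsel=(ks(262,495),kt(624,482)),cap=(rs(226,87),rt(603,74)),guard=(rs(245,165),rt(628,95)),ccap=(rs(60,170),rt(460,112))).items():
    print(nm,tri(dict(side=u[0],top=u[1])))
X=lambda a,b:T_(a,b)
ft=np.tan(np.radians(35))
# panel: front top edge (-.075,z .039); back top of slope z=.127 -> x
xb=-.075+.088/ft; print("xb",xb)
pts=[("side",[-.075,.1,.039],ks(48,586)),("side",[-.075,-.1,.039],ks(337,562)),("side",[xb,.1,.127],ks(28,365)),("side",[xb,-.1,.127],ks(323,333)),
("top",[-.075,.1,.039],kt(434,533)),("top",[-.075,-.1,.039],kt(681,540)),("top",[xb,.1,.127],kt(433,352)),("top",[xb,-.1,.127],kt(694,353))]
p,r=fit(pts,[.6,0,0]); print("ctrl",p,np.degrees(p[2])); print(r)
pts=[("side",[-.03,.085,.105],rs(37,257)),("side",[.05,.085,.105],rs(18,158)),("side",[.05,-.085,.105],rs(277,93)),("side",[-.03,-.085,.105],rs(299,184)),
("top",[.05,.085,.105],rt(436,70)),("top",[.05,-.085,.105],rt(655,33)),("top",[-.03,.085,.105],rt(446,165))]
q,r=fit(pts,[.55,.25,0]); print("rack",q,np.degrees(q[2])); print(r)
for y in(.055,0,-.055): print("notch",T(q,[0,y,.105]))
E
```

```text
Lsel (array([0.5646, 0.0135, 0.0741]), np.float64(0.3566674021587346))
Rsel (array([ 0.559 , -0.0856,  0.0776]), np.float64(0.5311469471753298))
cap (array([0.5144, 0.2074, 0.1911]), np.float64(0.4304369156464247))
guard (array([0.5131, 0.2078, 0.0939]), np.float64(1.0661175716855666))
ccap (array([0.4931, 0.3156, 0.1531]), np.float64(0.2777364307994219))
xb 0.05067702459330607
ctrl [ 0.599  -0.0381 -0.0252] -1.4445463237604208
[[-0.1894  1.6487]
 [ 2.0513  0.3602]
 [-0.6631 -0.6127]
 [ 0.575   0.3956]
 [-1.0035 -0.0443]
 [ 0.9772 -0.9153]
 [-1.4684 -0.4974]
 [ 0.2709 -0.0371]]
rack [0.498  0.2601 0.1512] 8.662033220292185
[[-0.0755  1.9992]
 [-0.1633 -0.842 ]
 [ 0.7724 -1.0897]
 [ 2.0396  2.7752]
 [-1.0121 -0.9669]
 [-0.1648 -0.7422]
 [-0.4133  1.4062]]
notch [0.4897 0.3144 0.105 ]
notch [0.498  0.2601 0.105 ]
notch [0.5063 0.2057 0.105 ]
```

```bash
python3 -m handwheel '[[0.3,0.5,0.4,-0.3,0,0,0],[0.3,1,0.8,-0.2,0,0,0],[0.3,1,0.8,-0.2,0,0,0],[0.3,1,0.8,-0.1,0,0,0],[0.3,1,0.8,-0.1,0,0,0]]' >/dev/null
python3 -m handwheel '[[0.3,1,0.8,-0.1,0,0,0],[0.3,1,0.8,-0.1,0,0,0],[0.3,1,0.8,-0.1,0,0,0],[0.3,1,0.8,-0.1,0,0,0],[0.3,1,0.8,-0.1,0,0,0]]' >/dev/null
python3 -m handwheel '[[0.3,1,0.8,0,0,0,0],[0.3,1,0.8,0,0,0,0],[0.3,1,0.8,0,0,0,0],[0.3,1,0.8,0,0,0,0],[0.3,1,0.8,0,0,0,0]]' >/dev/null
python3 -m handwheel '[[0.3,0.5,0.4,0,0,0,0],[0.3,0.5,0.4,0,0,0,0],[0.3,0,0,0,0,0,0],[0.3,0,0,0,0,0,0],[0.3,0,0,0,0,0,0]]'
python3 - <<'E'
from h import *
cams(); np.set_printoptions(precision=4,suppress=True)
rs=lambda u,v:np.array([138+u/4,205+v/4]); rt=lambda u,v:np.array([165+(u-400)/4,205+v/4])
for nm,u in dict(pr=(rs(375,70),rt(733,63)),pf=(rs(180,272),rt(553,237))).items(): print(nm,tri(dict(side=u[0],top=u[1])))
o=get_obs(); s=snapshot("wrist"); print(o["tool_pos"],o["orientation"],o["joint_pos"])
cv2.imwrite("pics/w1.png",s["color"][:,:,::-1]); cv2.imwrite("pics/w1b.png",cv2.resize(s["color"][:,:,::-1],(800,600),interpolation=cv2.INTER_CUBIC))
np.savez("w1.npz",p=o["tool_pos"],e=o["orientation"])
E
```

```text
clock: 2.75
tool_pos: [0.4605, 0.2671, 0.4396]
orientation: [180.0, 0.0, -13.2]
force: [-0.5, 0.3, 0.4]
opening: 0.0572
gripper_force: 0.0
pr (array([0.5238, 0.1182, 0.1746]), np.float64(0.5991866582573095))
pf (array([0.4012, 0.2411, 0.1816]), np.float64(0.12568141414175216))
[0.4605 0.2671 0.4397] [-179.9987    0.0021  -13.1741] [ 51.2354   5.7869 -14.1042  -0.0026 -70.1086  25.5914]
```

View pics/w1b.png

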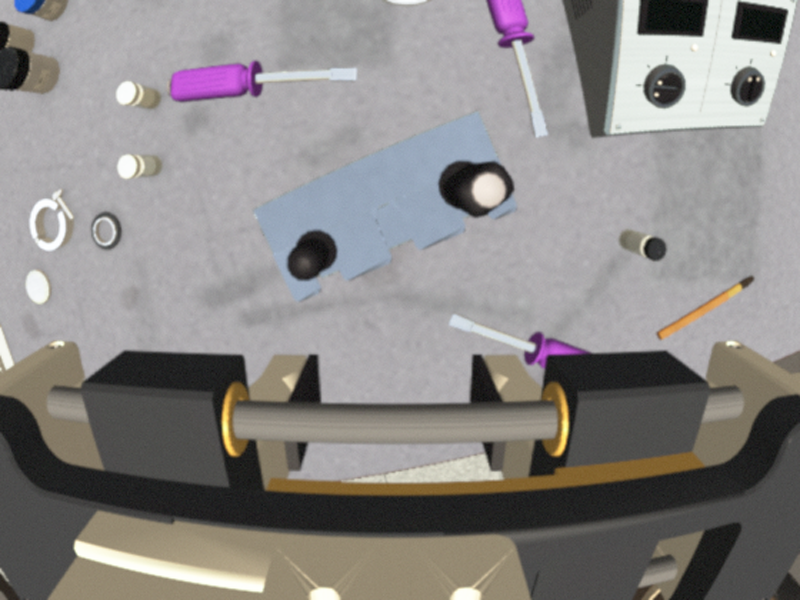

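The wrist view shows the rack, with the flat driver's cap at ~(490,190), the cross driver at (310,255) and the left selector at (665,87). The purple ones stand upright. I'll enlarge the driver, rack and selectors.

Run:
```python
import cv2,numpy as np
a=cv2.imread("pics/w1.png")
def c(x,y,w,h,W,H): return cv2.resize(a[y:y+h,x:x+w],(W,H),interpolation=cv2.INTER_CUBIC)
l=c(290,95,80,60,400,300); r=c(435,40,120,45,800,300)
b=c(170,70,200,150,400,300)
cv2.imwrite("pics/crop2.png",np.vstack([np.hstack([b,l]),r]))
```

```text
(no output)
```

View pics/crop2.png

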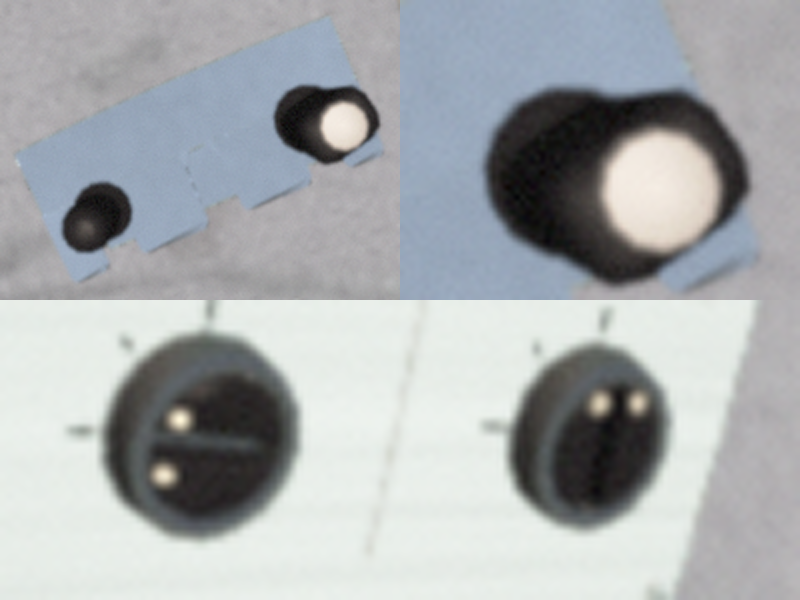

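```bash
cat >> h.py <<'E'
W0={}
def setw(s,p,e):
    M=np.eye(4); M[:3,:3]=Ro.from_euler('xyz',e,degrees=True).as_matrix(); M[:3,3]=p
    W0.update(s=s,Ti=np.linalg.inv(M@s["tool_from_camera"]),M=M)
_p=proj
def proj(n,X):
    if n!="wrist": return _p(n,X)
    s=W0["s"]; c=(W0["Ti"]@np.append(np.asarray(X,float),1))[:3]; r=np.hypot(c[0],c[1]); th=np.arctan2(r,c[2])
    return np.array([s["cx"]+s["fx"]*th*c[0]/r,s["cy"]+s["fy"]*th*c[1]/r])
E
python3 - <<'E'
from h import *
cams(); np.set_printoptions(precision=4,suppress=True)
z=np.load("w1.npz"); setw(snapshot("wrist"),z["p"],z["e"])
ks=lambda u,v:np.array([245+u/4,172+(v-300)/4]); kt=lambda u,v:np.array([262+(u-400)/4,168+(v-300)/4])
wr=lambda u,v:np.array([170+u/2,70+v/2]); wk=lambda u,v:np.array([435+u/6.6667,40+(v-300)/6.6667])
for nm,u in dict(L=(ks(113,508),kt(494,477),wk(215,442)),R=(ks(262,495),kt(624,482),wk(600,442))).items():
    print(nm,tri(dict(zip(("side","top","wrist"),u))))
pts=[("wrist",[.05,.085,.105],wr(18,155)),("wrist",[.05,-.085,.105],wr(330,15)),("wrist",[-.03,.085,.105],wr(80,281)),("wrist",[-.03,-.085,.105],wr(383,150)),("wrist",[-.03,.009,.105],wr(205,212)),("wrist",[-.03,-.009,.105],wr(241,195))]
q,r=fit(pts,[.5,.26,.15]); print("rack",q,np.degrees(q[2])); print(r)
for y in(.055,0,-.055): print("notch",T(q,[0,y,.105]))
# driver silhouette
im=cv2.imread("pics/w1.png").astype(int); sub=im[95:155,290:370]
hsv=cv2.cvtColor(sub.astype(np.uint8),cv2.COLOR_BGR2HSV)
m=((hsv[:,:,2]<85)|((sub[:,:,2]>sub[:,:,0]+10)&(sub[:,:,2]>190))).astype(np.uint8)
n,l,st,_=cv2.connectedComponentsWithStats(m); k=1+np.argmax(st[1:,4]); m=(l==k).astype(np.uint8); print(st[k])
ph=np.linspace(0,2*np.pi,40,endpoint=False)
def sec(a,b,e): return np.c_[a*np.sign(np.cos(ph))*abs(np.cos(ph))**e,b*np.sign(np.sin(ph))*abs(np.sin(ph))**e]
S=4
def ren(p,e):
    g=np.zeros((60*S,80*S),np.uint8)
    def hull(sc,zs):
        P=[(proj("wrist",T(p,[x,y,zz]))-[290,95]+.5)*S for zz in zs for x,y in sc]
        cv2.fillConvexPoly(g,cv2.convexHull(np.array(P,np.float32)).astype(np.int32),1)
    hull(sec(.011,.015,e),(.115,.191)); hull(sec(.017,.017,1),(.105,.11))
    return cv2.resize(g.astype(np.float32),(80,60),interpolation=cv2.INTER_AREA)
from scipy.optimize import minimize
for e in(.5,1):
  for y0 in range(0,180,30):
    s=minimize(lambda p:np.abs(ren([p[0]/100,p[1]/100,p[2]],e)-m).sum(),[51,20.7,np.radians(y0)],method="Nelder-Mead",options=dict(initial_simplex=[[50.8,20.5,np.radians(y0)],[51.3,20.5,np.radians(y0)],[51,21,np.radians(y0)],[51,20.7,np.radians(y0+20)]]))
    print(e,y0,s.fun,s.x[:2],np.degrees(s.x[2]))
E
```

```text
L (array([0.5645, 0.0133, 0.0752]), np.float64(0.3677892601004942))
R (array([ 0.5606, -0.086 ,  0.0754]), np.float64(0.49247572315150023))
rack [0.5068 0.2611 0.1761] 10.087527790885803
[[-5.5902 -8.1758]
 [-2.2723 -8.0962]
 [-2.865  -0.028 ]
 [ 1.5901  0.1248]
 [ 2.9906  5.1378]
 [ 1.8768  6.558 ]]
notch [0.4972 0.3153 0.105 ]
notch [0.5068 0.2611 0.105 ]
notch [0.5165 0.207  0.105 ]
[ 18  18  52  39 959]
0.5 0 766.8125 [51.6048 20.8761] 12.781482897843931
0.5 30 762.1875 [51.5909 20.9627] 14.46153178197617
0.5 60 803.5 [51.4494 20.8351] 45.77997025680724
0.5 90 775.875 [51.5479 21.0133] 17.196527556480998
0.5 120 903.4375 [51.5731 20.6975] 132.6938871710074
0.5 150 762.0625 [51.5937 20.9611] 194.34926696159766
1 0 689.25 [51.5556 20.771 ] 35.14972190058447
1 30 689.0 [51.5344 20.7543] 40.40352548727159
1 60 692.0625 [51.5372 20.7459] 40.0672726939564
1 90 688.4375 [51.5706 20.789 ] 36.729146490311756
1 120 688.125 [51.5427 20.7707] 37.0186221907519
1 150 688.5 [51.5784 20.7632] 215.15583817016937
```

Run:
```python
from h import *
np.set_printoptions(precision=4,suppress=True)
z=np.load("w1.npz"); setw(snapshot("wrist"),z["p"],z["e"])
wr=lambda u,v:np.array([170+u/2,70+v/2])
def f(p):
    P=[([p[3],.085],(18,155)),([p[3],-.085],(330,15)),([-.03,.085],(80,281)),([-.03,-.085],(383,150)),([-.03,.009],(205,212)),([-.03,-.009],(241,195))]
    return np.hstack([proj("wrist",T(p,[*a,.105]))-wr(*b) for a,b in P])
s=least_squares(f,[.5,.26,.15,.04],loss='soft_l1'); q=s.x; print("rack",q,np.degrees(q[2])); print(f(q))
for y in(.055,0,-.055): print("notch",T(q,[0,y,.105]))
im=cv2.imread("pics/w1.png"); sub=im[95:155,290:370]
m=(sub.max(2)<85).astype(np.uint8)
cs,_=cv2.findContours(m,cv2.RETR_EXTERNAL,cv2.CHAIN_APPROX_NONE); c=max(cs,key=cv2.contourArea); m=cv2.drawContours(np.zeros_like(m),[c],-1,1,-1); print(m.sum())
ph=np.linspace(0,2*np.pi,40,endpoint=False)
def sec(a,b,e): return np.c_[a*np.sign(np.cos(ph))*abs(np.cos(ph))**e,b*np.sign(np.sin(ph))*abs(np.sin(ph))**e]
S=4
def ren(p,e):
    g=np.zeros((60*S,80*S),np.uint8)
    def hull(sc,zs):
        P=[(proj("wrist",T(p,[x,y,zz]))-[290,95]+.5)*S for zz in zs for x,y in sc]
        cv2.fillConvexPoly(g,cv2.convexHull(np.array(P,np.float32)).astype(np.int32),1)
    hull(sec(.011,.015,e),(.115,.191)); hull(sec(.017,.017,1),(.105,.11))
    return cv2.resize(g.astype(np.float32),(80,60),interpolation=cv2.INTER_AREA)
from scipy.optimize import minimize
for e in(.3,.6,1):
  for y0 in range(0,180,30):
    s=minimize(lambda p:np.abs(ren([p[0]/100,p[1]/100,p[2]],e)-m).sum(),[51,20.7,0],method="Nelder-Mead",options=dict(initial_simplex=[[50.8,20.5,np.radians(y0)],[51.3,20.5,np.radians(y0)],[51,21,np.radians(y0)],[51,20.7,np.radians(y0+20)]]))
    print(e,y0,s.fun,s.x[:2],np.degrees(s.x[2])%180)
```

```text
rack [0.5107 0.2619 0.1838 0.0372] 10.528949293097133
[-2.0498  0.5078  0.6326 -0.2721 -4.1845 -2.9311  0.0714 -4.2375  1.5217
  1.5239  0.3875  2.7848]
notch [0.5007 0.316  0.105 ]
notch [0.5107 0.2619 0.105 ]
notch [0.5208 0.2079 0.105 ]
959
0.3 0 815.125 [51.5739 20.9342] 9.566725113820329
0.3 30 817.25 [51.6212 20.9542] 5.539816936247847
0.3 60 841.6875 [51.4689 20.8983] 43.88960812957905
0.3 90 840.375 [51.4495 20.8559] 44.966151682407606
0.3 120 939.75 [51.5898 20.6997] 140.8364773569166
0.3 150 815.0 [51.5816 20.888 ] 8.07902964679684
0.6 0 739.75 [51.5967 20.9869] 19.263810307337266
0.6 30 737.6875 [51.6086 20.9734] 16.289038278855656
0.6 60 739.625 [51.6344 20.9726] 20.773459836540372
0.6 90 751.5 [51.5747 20.7768] 15.57931091224231
0.6 120 753.0 [51.5907 20.7647] 15.099224175907183
0.6 150 739.4375 [51.6084 20.9226] 16.740259252363586
1 0 689.25 [51.5556 20.771 ] 35.14972190058447
1 30 689.0 [51.5344 20.7543] 40.40352548727159
1 60 692.0625 [51.5372 20.7459] 40.0672726939564
1 90 688.4375 [51.5706 20.789 ] 36.729146490311756
1 120 688.125 [51.5427 20.7707] 37.0186221907519
1 150 688.5 [51.5784 20.7632] 35.155838170169375
```

Run:
```python
import cv2,numpy as np
im=cv2.imread("pics/w1.png"); sub=im[95:155,290:370].max(2)
for r in sub[10:60:2]: print(' '.join('%3d'%v for v in r[14:74:2]))
```

```text
189 193 194 188 188 190 190 194 191 191 192 193 190 192 194 192 190 190 189 191 191 178 170 174 181 177 172 169 173 170
191 193 190 192 191 190 190 190 193 192 192 195 192 193 193 197 194 192 191 190 193 187 169 174 177 177 173 170 172 170
190 190 192 191 189 192 194 191 192 191 194 191 193 193 193 193 194 194 192 195 192 191 166 170 177 176 171 172 174 174
189 188 189 186 190 191 191 190 183 183 181 181 184 192 194 194 194 193 193 190 185 181 182 173 179 178 174 171 174 175
188 189 189 189 189 184 170 116  86  76  77  81  93 139 163 163 158 137 117 100  92 101 146 176 175 175 175 173 176 176
188 189 192 189 169 111  58  45  43  46  43  35  23  32  41  43  29  28  25  33  37  43  53 112 161 177 177 172 176 177
188 190 191 175 106  46  44  48  41  38  29  17  23  23  22  23  20  29  36  41  47  49  47  43  77 167 176 172 174 178
188 191 182 124  46  44  44  41  38  20  27  24  18  21  19  27  34  46  61  57  64  66  59  50  45 119 172 169 170 176
188 186 144  55  44  49  43  30  16  27  18  18  24  26  33  58  89 126 164 170 145 121  79  61  46  49 148 174 175 175
188 185 106  43  45 
[... 1199 characters left out ...]
 121  63  24  22  22  27  38  45  57  61  93 155 200 210 221 211 180 146 143 181 182 183 186 186 177
186 185 187 183 184 181 163 115  65  47  28  34  37  49  56  62  77  89 111 130 114 114 159 187 183 186 183 178 172 167
181 185 188 185 186 186 185 182 173 153  92  43  32  40  44  53  52  48  40  60 124 174 181 186 183 173 156 167 166 167
187 188 186 188 185 184 184 184 185 182 177 140  71  40  40  48  41  41  58 156 182 183 181 178 153 142 157 174 170 168
188 184 187 187 186 184 185 184 187 186 179 170 146 111  70  77 102 126 158 176 185 183 162 133 146 168 174 176 174 173
186 189 188 187 186 185 187 186 184 188 177 170 175 171 165 166 174 174 175 174 174 162 158 166 173 178 180 177 176 176
```

Run:
```python
from h import *
np.set_printoptions(precision=4,suppress=True)
z=np.load("w1.npz"); setw(snapshot("wrist"),z["p"],z["e"])
im=cv2.imread("pics/w1.png"); sub=im[95:155,290:370].max(2)
m=((sub<125)|(sub>200)).astype(np.uint8); m[:, 58:][36:]=m[:, 58:][36:]*(sub[36:,58:]<125)
m=cv2.morphologyEx(m,cv2.MORPH_CLOSE,np.ones((5,5),np.uint8))
cs,_=cv2.findContours(m,cv2.RETR_EXTERNAL,cv2.CHAIN_APPROX_NONE); c=max(cs,key=cv2.contourArea); m=cv2.drawContours(np.zeros_like(m),[c],-1,1,-1); print(m.sum())
ph=np.linspace(0,2*np.pi,40,endpoint=False)
def sec(a,b,e): return np.c_[a*np.sign(np.cos(ph))*abs(np.cos(ph))**e,b*np.sign(np.sin(ph))*abs(np.sin(ph))**e]
S=4
def ren(p,e):
    g=np.zeros((60*S,80*S),np.uint8)
    def hull(sc,zs):
        P=[(proj("wrist",T(p,[x,y,zz]))-[290,95]+.5)*S for zz in zs for x,y in sc]
        cv2.fillConvexPoly(g,cv2.convexHull(np.array(P,np.float32)).astype(np.int32),1)
    hull(sec(.011,.015,e),(.115,.191)); hull(sec(.017,.017,1),(.105,.11))
    return cv2.resize(g.astype(np.float32),(80,60),interpolation=cv2.INTER_AREA)
from scipy.optimize import minimize
for e in(.3,.6,1):
  for y0 in range(0,180,30):
    s=minimize(lambda p:np.abs(ren([p[0]/100,p[1]/100,p[2]],e)-m).sum(),[51,20.7,0],method="Nelder-Mead",options=dict(initial_simplex=[[50.8,20.5,np.radians(y0)],[51.3,20.5,np.radians(y0)],[51,21,np.radians(y0)],[51,20.7,np.radians(y0+20)]]))
    print(e,y0,s.fun,s.x[:2],np.degrees(s.x[2])%180)
```

```text
1582
0.3 0 210.75 [51.5685 20.8978] 14.398681716265035
0.3 30 215.9375 [51.552  20.9364] 13.248156973787943
0.3 60 219.875 [51.5803 20.9608] 17.102891829152952
0.3 90 214.625 [51.5363 20.8954] 16.11850449696285
0.3 120 211.125 [51.5637 20.9016] 15.143514383146652
0.3 150 212.125 [51.5828 20.8563] 12.84245905203025
0.6 0 131.625 [51.6053 20.8742] 21.933954381073054
0.6 30 130.5625 [51.5914 20.9037] 21.928655002024303
0.6 60 129.75 [51.6013 20.9182] 22.965126798408694
0.6 90 190.9375 [51.4409 20.7588] 45.50463501273004
0.6 120 332.6875 [51.5825 20.7817] 139.5402100368727
0.6 150 131.8125 [51.6083 20.9071] 20.66094979922184
1 0 117.4375 [51.5417 20.7541] 38.41759304358355
1 30 118.1875 [51.5505 20.753 ] 37.58349616104069
1 60 116.9375 [51.5428 20.7677] 36.79423836226704
1 90 116.8125 [51.5513 20.7494] 40.478138349288486
1 120 117.25 [51.5403 20.7587] 40.051286325685226
1 150 118.5 [51.5579 20.7644] 37.15570545008657
```

```bash
python3 -m handwheel '[[0.3,-0.16,0.9,0.8,0,0,0],[0.3,-0.16,0.9,0.8,0,0,0],[0.3,0,0,0,0,0,0],[0.3,0,0,0,0,0,0]]'
python3 - <<'E'
from h import *
o=get_obs(); s=snapshot("wrist"); print(o["tool_pos"],o["orientation"])
np.savez("w2.npz",p=o["tool_pos"],e=o["orientation"]); setw(s,o["tool_pos"],o["orientation"])
cv2.imwrite("pics/w2.png",s["color"][:,:,::-1])
u=proj("wrist",[.516,.208,.16]).astype(int); print(u)
x,y=max(0,u[0]-60),max(0,u[1]-45); print(x,y)
c=cv2.resize(s["color"][y:y+90,x:x+120,::-1],(800,600),interpolation=cv2.INTER_CUBIC); cv2.imwrite("pics/crop3.png",c)
E
```

```text
clock: 3.65
tool_pos: [0.4431, 0.225, 0.4004]
orientation: [-180.0, -0.1, -13.2]
force: [0.4, 0.3, -0.1]
opening: 0.0566
gripper_force: 0.0
[0.44306108 0.22504999 0.40035103] [-1.79954156e+02 -5.13670773e-02 -1.32182104e+01]
[277 120]
217 75
```

View pics/crop3.png

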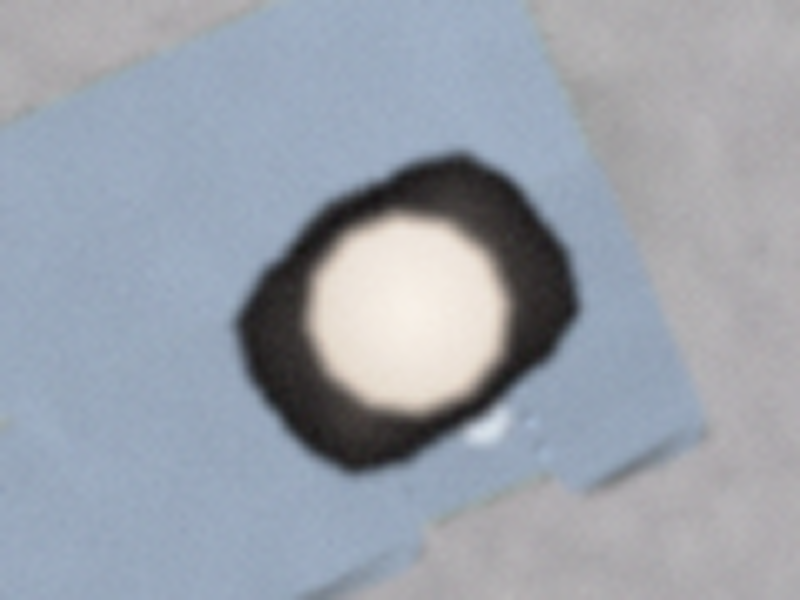

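```bash
cat >> h.py <<'E'
def ray(u,z):
    s=W0["s"]; d=np.array([(u[0]-s["cx"])/s["fx"],(u[1]-s["cy"])/s["fy"]]); r=np.hypot(*d); v=np.append(np.sin(r)*d/r,np.cos(r))
    M=W0["M"]@s["tool_from_camera"]; v=M[:3,:3]@v; o=M[:3,3]; return o+v*(z-o[2])/v[2]
E
python3 - <<'E'
from h import *
np.set_printoptions(precision=4,suppress=True)
z=np.load("w2.npz"); setw(snapshot("wrist"),z["p"],z["e"])
c=lambda u,v:(217+u/6.6667-.5,75+v/6.6667-.5)
print("cap",ray(c(408,313),.196))
P=[ray(c(*k),.191) for k in((460,155),(578,305),(355,470),(240,320))]; print(np.array(P)); print("ctr",np.mean(P,0))
L=(P[0]+P[1]-P[2]-P[3]); print("long yaw",np.degrees(np.arctan2(L[1],L[0])))
S=P[0]+P[3]-P[1]-P[2]; print("thin yaw",np.degrees(np.arctan2(S[1],S[0])),np.linalg.norm(L)/2,np.linalg.norm(S)/2)
a,b,fr=[ray(c(*k),.105) for k in((425,525),(548,477),(705,430))]; print(a,b,fr)
e=ray(c(528,0),.105); d=e-fr; print("depth yaw",np.degrees(np.arctan2(d[1],d[0])),np.linalg.norm(a-b))
m=(a+b)/2; d/=np.linalg.norm(d); print("notch c",m+d*.03, "perp check", np.degrees(np.arctan2((fr-a)[1],(fr-a)[0]))+90)
E
```

```text
cap [0.5155 0.2078 0.196 ]
[[0.528  0.2003 0.191 ]
 [0.513  0.1933 0.191 ]
 [0.5032 0.2154 0.191 ]
 [0.5183 0.222  0.191 ]]
ctr [0.5156 0.2077 0.191 ]
long yaw -66.1013363304169
thin yaw 24.33048555030871 0.023981089786335157 0.016538842446246423
[0.4884 0.2116 0.105 ] [0.4909 0.195  0.105 ] [0.4925 0.1741 0.105 ]
depth yaw 9.449440400967047 0.016781923568476985
notch c [0.5193 0.2082 0.105 ] perp check 6.270949709780226
```

```bash
python3 -m handwheel '[[0.3,1,0,0,0,0,0.5],[0.3,0.98,0,0,0,0,0],[0.3,0.98,0,0,0,0,0.3],[0.3,0,0,0,0,0,1],[0.3,0,0,0,0,0,1]]' >/dev/null
python3 -m handwheel '[[0.3,0,0,0,0,0,1],[0.3,0,0,0,0,0,1],[0.3,0,0,0,0,0,1],[0.3,0,0,0,0,0,1],[0.3,0,0,0,0,0,1]]' >/dev/null
python3 -m handwheel '[[0.3,0,0,0,0,0,1],[0.3,0,0,0,0,0,0],[0.3,0,0,0,0,0,0],[0.3,0,0,0,0,0,0]]' 
python3 -c "
from plant import *;o=get_obs();print(o['tool_pos'],o['orientation'],o['joint_pos'])"
```

```text
clock: 5.5
tool_pos: [0.5141, 0.2054, 0.3997]
orientation: [-180.0, 0.0, -65.9]
force: [-0.3, -0.4, -1.2]
opening: 0.0567
gripper_force: 0.0
[0.51411161 0.20541415 0.39972803] [-1.79993241e+02  8.52534171e-04 -6.59424502e+01] [ 4.20495390e+01  9.34500659e+00 -1.52228258e+01  1.40418517e-03
 -6.54254755e+01 -1.79925732e+01]
```

```bash
python3 -m handwheel '[[0.3,-0.065,-0.09,0.7,0,0,0],[0.3,0,0,0.9,0,0,0],[0.3,0,0,0.9,0,0,0],[0.3,0,0,0.6,0,0,0],[0.3,0,0,0.34,0,0,0]]' 
python3 -m handwheel '[[0.3,0,0,0,0,0,0],[0.3,0,0,0,0,0,0]]' 
python3 -m handwheel '[[-1,0,0,0,0,0,0],[-1,0,0,0,0,0,0],[-1,0,0,0,0,0,0],[-1,0,0,0,0,0,0],[-1,0,0,0,0,0,0]]'
```

```text
clock: 6.12
tool_pos: [0.5155, 0.2077, 0.313]
orientation: [180.0, -0.0, -66.0]
force: [-1.8, 0.1, 0.4]
opening: 0.057
gripper_force: 0.0
clock: 6.38
tool_pos: [0.5157, 0.2078, 0.3144]
orientation: [-179.9, 0.0, -66.0]
force: [-1.1, -0.2, 0.0]
opening: 0.0569
gripper_force: 0.0
clock: 7.0
tool_pos: [0.5154, 0.2077, 0.3137]
orientation: [180.0, -0.0, -66.0]
force: [-0.2, -0.9, 1.7]
opening: 0.0219
gripper_force: 30.0
```

```bash
python3 -m handwheel '[[-1,0,0,-0.5,0,0,0],[-1,0,0,-1,0,0,0],[-1,0,0,-1,0,0,0],[-1,0,0,-1,0,0,0],[-1,0,0,-1,0,0,0]]' 
python3 -m handwheel '[[-1,0.3,0.35,0,0,0,0],[-1,0.73,0.86,0,0,0,0],[-1,0.73,0.86,0,0,0,0],[-1,0.73,0.86,0,0,0,0],[-1,0.73,0.86,0,0,0,0]]' >/dev/null
python3 -m handwheel '[[-1,0.73,0.86,0,0,0,0],[-1,0.73,0.86,0,0,0,0],[-1,0.43,0.51,0,0,0,0],[-1,0,0,0,0,0,0]]'
cat >> h.py <<'E'
def Rt(psi,phi):
    n=np.array([-np.sin(np.radians(35))*np.cos(psi),-np.sin(np.radians(35))*np.sin(psi),np.cos(np.radians(35))])
    x0=np.array([np.sin(psi),-np.cos(psi),0]); z=-n; y0=np.cross(z,x0)
    R=np.c_[x0,y0,z]; return R@Ro.from_rotvec([0,0,phi]).as_matrix(),n
def plan(R1,p1):
    o=get_obs(); R=Ro.from_euler('xyz',o["orientation"],degrees=True).as_matrix()
    rv=np.degrees(Ro.from_matrix(R.T@R1).as_rotvec())/6; sh=R.T@(p1-o["tool_pos"])/.025
    print("pos",o["tool_pos"],o["orientation"],"J",o["joint_pos"]); print("turn(units)",rv,np.linalg.norm(rv),"shift now",sh,"in new frame",R1.T@(p1-o["tool_pos"])/.025)
E
python3 - <<'E'
from h import *
np.set_printoptions(precision=3,suppress=True)
R,n=Rt(np.radians(-2.3),0.08); slot=np.array([.5685,.0133,.0695])
plan(R,slot+n*(.297+.04))
E
```

```text
clock: 7.62
tool_pos: [0.5153, 0.2075, 0.4277]
orientation: [-180.0, 0.0, -66.0]
force: [0.5, 0.5, -1.6]
opening: 0.0218
gripper_force: 30.0
clock: 8.75
tool_pos: [0.4294, 0.0287, 0.4264]
orientation: [-180.0, 0.0, -66.1]
force: [-0.3, 0.7, -0.8]
opening: 0.0217
gripper_force: 30.0
pos [0.429 0.029 0.426] [-179.955    0.007  -66.104] J [ 30.288  -4.32  -26.139  -0.002 -68.136  -6.391]
turn(units) [5.791 1.11  4.967] 7.709265525373832 shift now [-0.596  2.101  3.234] in new frame [0.679 3.571 1.419]
```

```bash
python3 -m handwheel '[[-1,0,0,0,0.643,0.123,0.552],[-1,0,0,0,0.643,0.123,0.552],[-1,0,0,0,0.643,0.123,0.552],[-1,0,0,0,0.643,0.123,0.552],[-1,0,0,0,0.643,0.123,0.552]]' 
python3 -m handwheel '[[-1,0,0,0,0.643,0.123,0.552],[-1,0,0,0,0.643,0.123,0.552],[-1,0,0,0,0.643,0.123,0.552],[-1,0,0,0,0.643,0.123,0.552],[-1,0,0,0,0,0,0]]' 
python3 -m handwheel '[[-1,0.2,0.5,0,0,0,0],[-1,0.2,0.8,0,0,0,0],[-1,0.2,1,0,0,0,0],[-1,0.1,0.8,0,0,0,0],[-1,0,0,0,0,0,0]]'
python3 - <<'E'
from h import *
np.set_printoptions(precision=3,suppress=True)
R,n=Rt(np.radians(-2.3),0.08); slot=np.array([.5685,.0133,.0695])
plan(R,slot+n*(.297+.04))
o=get_obs(); s=snapshot("wrist"); np.savez("w3.npz",p=o["tool_pos"],e=o["orientation"]); cv2.imwrite("pics/w3.png",s["color"][:,:,::-1])
cv2.imwrite("pics/w3b.png",cv2.resize(s["color"][:,:,::-1],(800,600),interpolation=cv2.INTER_CUBIC))
E
```

```text
clock: 9.38
tool_pos: [0.4302, 0.0304, 0.4262]
orientation: [-160.3, -0.8, -83.0]
force: [0.1, -0.6, -1.6]
opening: 0.0221
gripper_force: 30.0
clock: 10.0
tool_pos: [0.4295, 0.0293, 0.4253]
orientation: [-145.2, 2.5, -96.0]
force: [1.1, -0.6, -1.1]
opening: 0.0218
gripper_force: 30.0
clock: 10.62
tool_pos: [0.3802, 0.0177, 0.4088]
orientation: [-147.2, 2.8, -95.8]
force: [0.8, 0.1, -1.7]
opening: 0.0218
gripper_force: 30.0
pos [0.38  0.018 0.409] [-147.153    2.826  -95.802] J [ 37.102 -20.816 -58.268  39.758 -32.001 -74.16 ]
turn(units) [0.346 0.051 0.017] 0.3505747113467858 shift now [0.012 1.547 2.017] in new frame [0.004 1.619 1.96 ]
```

View pics/w3b.png

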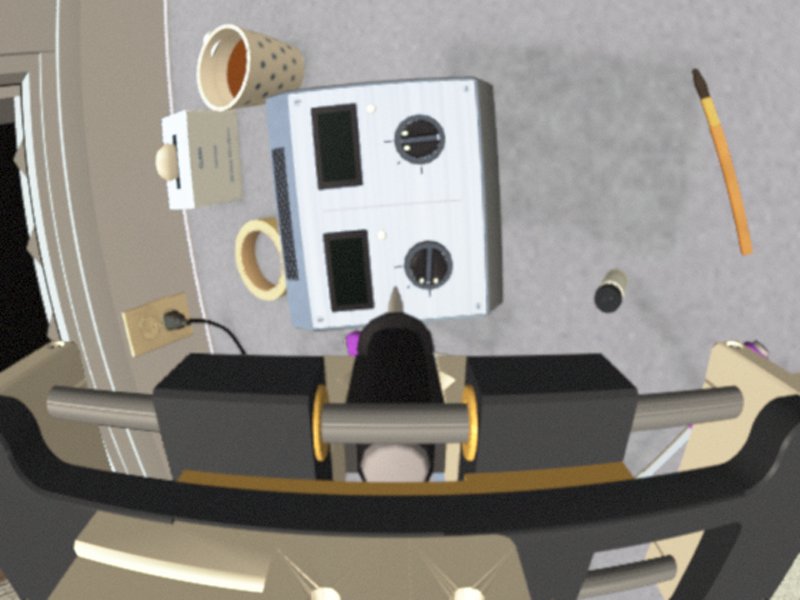

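The driver is firmly held, with its shaft at ~(395,300) in the picture. The left selector, at (430,265), has its slot vertical in the image. Joint 3 has met its limit, so I'm fitting the arm geometry to check reach.

```bash
cat > kin.py <<'E'
import numpy as np
from scipy.spatial.transform import Rotation as Ro
from scipy.optimize import least_squares
D=[([93.284,20.591,.633,-.02,-70.134,-16.503],(.15435,.65692,.40373),(179.907,-.008,-13.226)),
([51.2354,5.7869,-14.1042,-.0026,-70.1086,25.5914],(.4605,.2671,.4397),(-180,0,-13.174)),
([42.0495,9.345,-15.2228,0.0014,-65.4255,-17.9926],(.51411,.20541,.39973),(-180,0,-65.942)),
([30.288,-4.32,-26.139,-.002,-68.136,-6.391],(.429,.029,.426),(-179.955,.007,-66.104)),
([37.102,-20.816,-58.268,39.758,-32.001,-74.16],(.380,.018,.409),(-147.153,2.826,-95.802))]
E=lambda a,d:Ro.from_euler(a,d,degrees=True)
def fk(q,k,s4=-1):
    a,z0,L2,L3,h,d6,b=k
    R1=E('z',q[0]); R2=R1*E('y',q[1]); R3=R2*E('y',-q[2])
    p=R1.apply([a,b,z0])+R2.apply([0,0,L2])+R3.apply([L3,0,h])
    R=R3*E('x',s4*q[3])*E('y',-q[4])*E('x',-q[5])
    return p+R.apply([d6,0,0]),R
E
python3 - <<'E'
from kin import *
np.set_printoptions(precision=4,suppress=True)
for s4 in(-1,1):
    R0=[(fk(q,[0]*7,s4)[1].inv()*E('xyz',e)).as_rotvec() for q,p,e in D]; print(s4,np.array(R0))
    f=lambda k:np.hstack([fk(q,k,s4)[0]-p for q,p,e in D])
    s=least_squares(f,[.1,.4,.4,.4,.05,.1,-.19]); print(s.x,np.abs(s.fun).max(),np.linalg.svd(s.jac)[1])
E
```

```text
-1 [[-1.2092  1.2092 -1.2092]
 [-1.2092  1.2092 -1.2092]
 [-1.2093  1.2093 -1.2092]
 [-1.2092  1.2092 -1.2092]
 [-1.2092  1.2092 -1.2092]]
[ 0.4258 -0.1595  0.5766 -0.0347  0.1148  0.1055 -0.1892] 0.0230178905403578 [4.4124 3.1627 2.2396 0.6114 0.323  0.1698 0.0687]
1 [[-1.2095  1.209  -1.2085]
 [-1.2092  1.2092 -1.2092]
 [-1.2093  1.2093 -1.2092]
 [-1.2092  1.2092 -1.2091]
 [-1.2278 -0.0098 -2.3794]]
[ 0.5146 -0.4242  0.5677 -0.1711  0.2231 -0.0173 -0.1951] 0.02763618120910394 [4.4124 3.1627 2.2396 0.6114 0.323  0.1698 0.0687]
```

```bash
cat >> kin.py <<'E'
def fk(q,k,s4=-1):
    a,z0,L2,L3,h,d6,b,b4,h5=k
    R1=E('z',q[0]); R2=R1*E('y',q[1]); R3=R2*E('y',-q[2]); R4=R3*E('x',-q[3]); R5=R4*E('y',-q[4]); R=R5*E('x',-q[5])
    p=R1.apply([a,b,z0])+R2.apply([0,0,L2])+R3.apply([L3,0,h])+R4.apply([0,b4,0])+R5.apply([d6,0,h5])
    return p,R
R0=E('xyz',[0,0,0])
E
python3 - <<'E'
from kin import *
np.set_printoptions(precision=4,suppress=True)
f=lambda k:np.hstack([fk(q,k)[0]-p for q,p,e in D])
for L2 in(.3,.45,.6):
  for mask in([7,8],[8],[]):
    free=[i for i in range(9) if i not in mask]
    def g(v): k=np.zeros(9);k[free]=v; return f(k)
    k0=np.array([.1,.4,L2,.4,.0,.1,-.1,-.09,0])[free]
    s=least_squares(g,k0,bounds=(np.array([-.1,-.3,.2,.2,-.2,.02,-.3,-.3,-.15])[free],np.array([.3,.9,.8,.8,.2,.3,.3,.3,.15])[free])); print(mask,s.x,np.abs(s.fun).max())
E
```

```text
[7, 8] [ 0.2739  0.2004  0.5176  0.2    -0.0384  0.1746 -0.1845] 0.031519643072333174
[8] [-0.0007  0.1986  0.6019  0.4643 -0.      0.1999  0.001  -0.1927] 0.0003442173174608709
[] [ 0.1341  0.0518  0.6013  0.4623 -0.      0.0531  0.0976 -0.2893 -0.1329] 0.00028313242764552507
[7, 8] [ 0.2739  0.2004  0.5176  0.2    -0.0384  0.1746 -0.1845] 0.03151964235114508
[8] [-0.0007  0.1986  0.6019  0.4643 -0.      0.1999  0.001  -0.1927] 0.00034421847919102744
[] [ 0.1084  0.0797  0.6014  0.4627 -0.      0.0811  0.0792 -0.2709 -0.1076] 0.00028341452871623665
[7, 8] [ 0.2739  0.2004  0.5176  0.2    -0.0384  0.1746 -0.1845] 0.03151964951989986
[8] [-0.0007  0.1986  0.6019  0.4643 -0.      0.1999  0.001  -0.1927] 0.000344217919339751
[] [ 0.1087  0.0794  0.6014  0.4626 -0.      0.0807  0.0794 -0.2711 -0.1079] 0.0002834126511921352
```

```bash
cat >> kin.py <<'E'
K=[-.0007,.1986,.6019,.4643,0,.1999,.001,-.1927,0]
Rt0=Ro.from_rotvec([-1.2092,1.2092,-1.2092])
LO=np.array([-176,-82,-58.2,-173.8,-174.7,-.2]);LO=np.array([-176.,-82,-58.2,-173.8,-174.7,-173.6]);HI=np.array([176,121.7,71.7,95.5,-.2,173.6])
def ik(R,p,seeds):
    out=[]
    R=Ro.from_matrix(R)
    def g(q):
        P,A=fk(q,K); return np.hstack([(P-p)*5,(R.inv()*A*Rt0).as_rotvec()])
    for s in seeds:
        r=least_squares(g,np.clip(s,LO+.1,HI-.1),bounds=(LO,HI),x_scale=30)
        P,A=fk(r.x,K); e=(np.linalg.norm(P-p)*1000,np.degrees((R.inv()*A*Rt0).magnitude()))
        if not any(np.abs(r.x-o[0]).max()<3 for o in out): out.append((r.x,e))
    return sorted(out,key=lambda o:o[1][0]+3*o[1][1])
E
python3 - <<'E'
from h import *; from kin import *
np.set_printoptions(precision=1,suppress=True)
rng=np.random.default_rng(0); seeds=[np.array([37,-21,-58,40,-32,-74.])]+[rng.uniform(LO,HI) for _ in range(30)]
slot=np.array([.5685,.0133,.0695])
for d in(0,.04):
  for phi in(.08,np.pi/2,.08+np.pi,1.5*np.pi):
    R,n=Rt(np.radians(-2.3),phi); 
    for q,e in ik(R,slot+n*(.297+d),seeds)[:3]: print(d,round(phi,2),q,np.round(e,1))
E
```

```text
0 0.08 [ 31.9  -9.7 -58.2  30.  -20.8 -63.7] [18.  10.8]
0 0.08 [ -23.4   -7.2  -54.5 -173.8   -0.2 -173.6] [24.4 15.4]
0 0.08 [ 148.1  -82.   -58.2   14.7 -144.7 -147.6] [47.9  8. ]
0 1.57 [  31.9   -9.7  -58.2   30.   -20.8 -149.1] [18.  10.8]
0 1.57 [ -23.3   -7.2  -54.4 -173.8   -0.2  100.2] [24.9 15.3]
0 1.57 [ 148.1  -82.   -58.2   14.7 -144.7  126.9] [47.9  8. ]
0 3.22 [ 31.9  -9.7 -58.2  30.  -20.8 116.3] [18.  10.8]
0 3.22 [ -23.3   -7.2  -54.4 -173.8   -0.2    5.6] [24.9 15.3]
0 3.22 [ 148.1  -82.   -58.2   14.7 -144.7   32.4] [47.9  8. ]
0 4.71 [ 31.9  -9.7 -58.2  30.  -20.8  30.9] [18.  10.8]
0 4.71 [ -23.3   -7.2  -54.4 -173.8   -0.2  -79.8] [24.9 15.3]
0 4.71 [ 148.1  -82.   -58.2   14.7 -144.7  -53.1] [47.9  8. ]
0.04 0.08 [ 146.9  -82.   -58.2   19.9 -141.8 -142.3] [16.3  5.1]
0.04 0.08 [ 36.4 -15.9 -58.2  30.9 -28.2 -67.3] [16.6  8.8]
0.04 0.08 [ 158.3  -82.   -44.8  -16.2 -165.3  173.6] [31.3 16. ]
0.04 1.57 [ 146.9  -82.   -58.2   19.9 -141.8  132.3] [16.3  5.1]
0.04 1.57 [  36.4  -15.9  -58.2   30.9  -28.2 -152.8] [16.6  8.8]
0.04 1.57 [ -23.8  -12.6  -55.5 -173.8   -0.2  100.2] [34.8 18.6]
0.04 3.22 [ 146.9  -82.   -58.2   19.9 -141.8   37.7] [16.3  5.1]
0.04 3.22 [ 36.4 -15.9 -58.2  30.9 -28.2 112.7] [16.6  8.8]
0.04 3.22 [ -23.8  -12.6  -55.5 -173.8   -0.2    5.6] [34.8 18.6]
0.04 4.71 [ 146.9  -82.   -58.2   19.9 -141.8  -47.7] [16.3  5.1]
0.04 4.71 [ 36.4 -15.9 -58.2  30.9 -28.2  27.2] [16.6  8.8]
0.04 4.71 [ -23.8  -12.6  -55.5 -173.8   -0.2  -79.8] [34.8 18.6]
```

```bash
cat > scan.py <<'E'
from h import *; from kin import *
np.set_printoptions(precision=1,suppress=True)
slot=np.array([.5685,.0133,.0695]); S0=[np.array([32,-10,-55,30,-25,-70.]),np.array([30,-4,-26,0,-68,-6.]),np.array([10,10,-30,-60,-60,60.]),np.array([-20,10,-30,-120,-60,100.])]
def chk(R,p):
    best=None
    for c in range(2):
        Rc=R@np.diag([(-1)**c,(-1)**c,1]); o=ik(Rc,p,S0)
        for q,e in o:
            if e[0]<1 and e[1]<.5:
                m=np.minimum(q-LO,HI-q).min()
                if best is None or m>best[0]: best=(m,c,q)
    return best
E
python3 - <<'E'
from scan import *
print("axial")
for d in(8,12,16,20,25):
    R,n=Rt(np.radians(-2.3),.08); R=Ro.from_rotvec([0,np.radians(d),0]).as_matrix()@R
    print(d,chk(R,slot-R[:,2]*.297))
print("tilted grips: g=0 close along driver x, 1 along driver y")
for g in(0,1):
  for al in(-50,-35,-20,20,35,50):
    for phi in(.08,.8,np.pi/2):
        R,n=Rt(np.radians(-2.3),phi)   # driver frame (x=driver y dir)
        Rg=R@Ro.from_rotvec([0,0,g*np.pi/2]).as_matrix()@Ro.from_rotvec([0,np.radians(al),0]).as_matrix()
        b=chk(Rg,slot+n*.138-Rg[:,2]*.159); print(g,al,round(phi,2),b if b is None else (round(b[0],1),b[1],b[2]))
E
```

```text
axial
8 None
12 (np.float64(7.1369444475538515), 1, array([ 30.5,  -4.9, -51.1,  28.4, -27.3, 119.3]))
16 (np.float64(14.467958732031313), 1, array([ 29.9,  -2.2, -43.7,  19. , -34. , 129. ]))
20 (np.float64(21.04672156621561), 1, array([ 28.3,   0.7, -37.2,  12.8, -40.2, 136.1]))
25 (np.float64(28.451949900959434), 1, array([ 26.1,   4.4, -29.7,   7.5, -47.7, 142.6]))
tilted grips: g=0 close along driver x, 1 along driver y
0 -50 0.08 (np.float64(35.0), 0, array([-27.4,  14.1, -23.2, -67.7, -70. ,  73.4]))
0 -50 0.8 (np.float64(15.3), 0, array([-46.1,  21.2, -42.9, -96.4, -73.3,  87.7]))
0 -50 1.57 None
0 -35 0.08 (np.float64(29.8), 0, array([-16.2,   2.8, -28.4, -61.6, -50.3,  58.9]))
0 -35 0.8 (np.float64(16.7), 0, array([-32.8,   2.5, -41.5, -92.2, -49. ,  63.5]))
0 -35 1.57 None
0 -20 0.08 (np.float64(17.1), 0, array([ 13.8,  -7.4, -41.1, -31.9, -18.9,  12.5]))
0 -20 0.8 None
0 -20 1.57 None
0 20 0.08 None
0 20 0.8 (np.float64(3.7), 1, array([ 38.3,  -2.3, -54.5,  40. , -38.6,  57.4]))
0 20 1.57 (np.float64(14.5), 1, array([ 30.9,  -2.7, -43.7,  13.6, -37.1,  46.8]))
0 35 0.08 N
[... 667 characters left out ...]
9,  -2.8, -42.9,  11.1, -36.8,  45.6]))
1 20 0.8 (np.float64(19.4), 1, array([ 20.4,  -4.4, -38.8, -10.3, -31.6,  33.6]))
1 20 1.57 (np.float64(17.7), 1, array([ 13.8,  -7.1, -40.5, -30.4, -20.7,  15.4]))
1 35 0.08 (np.float64(31.8), 1, array([ 23.1,   6. , -26.4,  -2.8, -56.5,  62.4]))
1 35 0.8 (np.float64(35.7), 1, array([  5.3,   4.5, -22.5, -28.6, -54.4,  59.4]))
1 35 1.57 (np.float64(30.8), 1, array([-14.2,   3. , -27.4, -58.3, -50.7,  58.7]))
1 50 0.08 (np.float64(44.4), 1, array([ 18.1,  15.2, -13.8,  -8.8, -74. ,  69.5]))
1 50 0.8 (np.float64(46.4), 1, array([ -2.8,  13.9, -11.8, -35.1, -72.8,  68.8]))
1 50 1.57 (np.float64(36.6), 1, array([-25.2,  13.9, -21.6, -64.6, -70.1,  72.6]))
```

Run:
```python
import cv2,numpy as np
a=cv2.imread("pics/w3.png")
c=lambda x,y,w,h:cv2.resize(a[y:y+h,x:x+w],(w*8,h*8),interpolation=cv2.INTER_CUBIC)
cv2.imwrite("pics/crop4.png",np.hstack([c(258,165,62,70),c(268,75,37,70)]))
from scan import *
for d in(9.5,11,13):
  for so in(0,.02,.04):
    R,n=Rt(np.radians(-2.3),.08); R=Ro.from_rotvec([0,np.radians(d),0]).as_matrix()@R
    print(d,so,chk(R,slot-R[:,2]*(.297+so)))
z=np.load("w3.npz"); setw(snapshot("wrist"),z["p"],z["e"]); M=W0["M"]
for L in(.289,.297): print("tip px",proj("wrist",M[:3,3]+L*M[:3,2]))
print("slotface",proj("wrist",slot+.007*n))
```

```text
9.5 0 (np.float64(2.149162559320118), 1, array([ 29.5,  -6.4, -56.1,  37. , -22.6, 111.6]))
9.5 0.02 (np.float64(3.9859643210711724), 1, array([ 31.8,  -8.8, -54.2,  32.8, -27. , 114.3]))
9.5 0.04 (np.float64(5.670600318360329), 1, array([ 33.7, -11.1, -52.5,  29.9, -31.2, 116.1]))
11 0 (np.float64(5.177507799834267), 1, array([ 30.3,  -5.5, -53. ,  31.5, -25.5, 116.4]))
11 0.02 (np.float64(6.868781602403303), 1, array([ 32. ,  -7.8, -51.3,  28.4, -29.5, 118.4]))
11 0.04 (np.float64(8.461055385805928), 1, array([ 33.5, -10. , -49.7,  26.2, -33.4, 119.9]))
13 0 (np.float64(9.045911261839592), 1, array([ 30.5,  -4.3, -49.2,  25.6, -29. , 122. ]))
13 0.02 (np.float64(10.58932970989818), 1, array([ 31.7,  -6.4, -47.6,  23.6, -32.7, 123.4]))
13 0.04 (np.float64(12.088461987293918), 1, array([ 32.8,  -8.4, -46.1,  22. , -36.3, 124.4]))
tip px [276.1 208.2]
tip px [276.1 205.7]
slotface [299.8 184.8]
```

View pics/crop4.png

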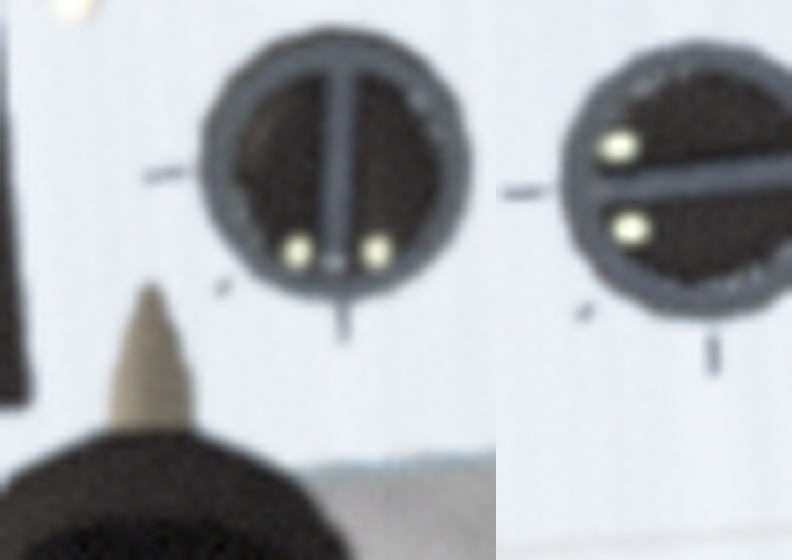

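Run:
```python
from scan import *
np.set_printoptions(precision=2,suppress=True)
z=np.load("w3.npz"); setw(snapshot("wrist"),z["p"],z["e"]); M=W0["M"]
pt=lambda x,y,zz:proj("wrist",(M@[x,y,zz,1])[:3])
print("guard front edge pred",[pt(.017,0,k) for k in(.205,.209)],"seen",258+150/8,165+428/8)
print("guard side pred",pt(0,.017,.209),pt(0,-.017,.209),"seen y? ", 258+345/8)
print("cap near/far edge",pt(-.0105,0,.118),pt(.0105,0,.118),"seen bottom",484/1.4286-.5)
print("tip seen 276.2,199.9", "x shift 4mm:",pt(.004,0,.297),"L+15:",pt(0,0,.312))
R0,n=Rt(np.radians(-2.3),0)
for ph in(0,.05,.1,.15,.2):
    R,n=Rt(np.radians(-2.3),ph); a=proj("wrist",slot+.005*n+R[:,0]*.013);b=proj("wrist",slot+.005*n-R[:,0]*.013); print(ph,a,b,(a-b)[0]/(a-b)[1])
print("seen",258+345/8-.5,165+75/8-.5,258+335/8-.5,165+260/8-.5,-10/185)
for ps in(-1,-2.3,-4):
    R,n=Rt(np.radians(ps),0); c=slot+.007*n; f=c-.01*n
    print(ps,"tick0 dir",proj("wrist",f-R[:,0]*.025),"tick90",proj("wrist",f-R[:,1]*.025),proj("wrist",f+R[:,1]*.025))
print("ticks seen",258+343/8-.5,165+325/8-.5,258+165/8-.5,165+175/8-.5)
```

```text
guard front edge pred [array([276. , 218.4]), array([276.01, 216.44])] seen 276.75 218.5
guard side pred [303.17 242.43] [248.83 242.39] seen y?  301.125
cap near/far edge [275.74 352.77] [275.73 308.68] seen bottom 338.2932241355173
tip seen 276.2,199.9 x shift 4mm: [276.11 201.34] L+15: [276.12 201.52]
0 [298.89 173.25] [300.28 195.54] 0.06218123874802423
0.05 [299.46 173.22] [299.71 195.57] 0.01123316148728534
0.1 [300.03 173.22] [299.15 195.58] -0.03955755480841782
0.15 [300.61 173.24] [298.59 195.56] -0.09044547433384047
0.2 [301.17 173.3 ] [298.03 195.51] -0.14168711689614333
seen 300.625 173.875 299.375 197.0 -0.05405405405405406
-1 tick0 dir [300.56 203.86] tick90 [277.45 185.25] [320.07 181.08]
-2.3 tick0 dir [300.14 203.79] tick90 [277.41 184.83] [320.09 181.43]
-4 tick0 dir [299.59 203.69] tick90 [277.37 184.27] [320.1 181.9]
ticks seen 300.375 205.125 278.125 186.375
```

```bash
cat > tgt.py <<'E'
from scan import *
np.set_printoptions(precision=3,suppress=True)
R,n=Rt(np.radians(-2.3),.115); R=Ro.from_rotvec([0,np.radians(11),0]).as_matrix()@R
slotc=slot+R[:,1]*.0008+n*.0015
def go(so,L=.297): plan(R,slotc-R[:,2]*(L+so))
E
python3 -c "
from tgt import *
go(.03)"
```

```text
pos [0.381 0.018 0.409] [-147.167    2.763  -95.84 ] J [ 37.002 -20.682 -58.243  39.848 -31.94  -74.187]
turn(units) [-1.468  0.27   0.316] 1.5261831526383753 shift now [-0.266 -0.901  2.48 ] in new frame [-0.369 -1.259  2.305]
```

```bash
python3 -m handwheel '[[-1,0,-0.6,0,-0.734,0.135,0.158],[-1,-0.2,-0.6,0,-0.734,0.135,0.158],[-1,-0.17,0,0.5,0,0,0],[-1,0,0,0.8,0,0,0],[-1,0,0,0.8,0,0,0]]' 
python3 -m handwheel '[[-1,0,0,0,0,0,0],[-1,0,0,0,0,0,0]]' 
python3 -c "
from tgt import *
go(.03)"
```

```text
clock: 11.4
tool_pos: [0.4296, 0.022, 0.3755]
orientation: [-156.1, 2.2, -98.3]
force: [-0.1, 1.2, -1.3]
opening: 0.022
gripper_force: 30.0
clock: 11.65
tool_pos: [0.4292, 0.0219, 0.3767]
orientation: [-156.1, 2.2, -98.3]
force: [0.3, -0.3, -0.8]
opening: 0.0218
gripper_force: 30.0
pos [0.429 0.022 0.377] [-156.093    2.21   -98.339] J [ 33.841 -10.22  -50.082  26.492 -33.467 -62.761]
turn(units) [ 0.001 -0.009 -0.007] 0.011134255390691862 shift now [ 0.021 -0.056  0.358] in new frame [ 0.021 -0.056  0.358]
```

```bash
python3 -m handwheel '[[-1,0.02,-0.056,0.36,0,0,0],[-1,0,0,0.5,0,0,0],[-1,0,0,0,0,0,0],[-1,0,0,0,0,0,0]]'
python3 - <<'E'
from tgt import *
go(0)
o=get_obs(); s=snapshot("wrist"); np.savez("w4.npz",p=o["tool_pos"],e=o["orientation"]); cv2.imwrite("pics/w4.png",s["color"][:,:,::-1])
setw(s,o["tool_pos"],o["orientation"]); M=W0["M"]
print("tip corner",proj("wrist",(M@[.006,0,.297,1])[:3]),"slot face ctr",proj("wrist",slot+.007*n),[proj("wrist",slot+.007*n+k*R[:,0]) for k in(-.0145,.0145)])
cv2.imwrite("pics/w4c.png",cv2.resize(s["color"][165:240,230:330,::-1],(800,600),interpolation=cv2.INTER_CUBIC))
E
```

```text
clock: 12.15
tool_pos: [0.4391, 0.0208, 0.3576]
orientation: [-156.1, 2.2, -98.3]
force: [-0.2, -0.1, -0.2]
opening: 0.022
gripper_force: 30.0
pos [0.439 0.021 0.358] [-156.074    2.243  -98.319] J [ 32.017  -7.776 -51.627  28.769 -29.261 -63.996]
turn(units) [-0.002 -0.002 -0.006] 0.007088904638461519 shift now [ 0.003 -0.003  0.699] in new frame [ 0.004 -0.003  0.699]
tip corner [276.094 199.167] slot face ctr [276.351 202.16 ] [array([276.35 , 217.259]), array([276.351, 186.691])]
```

View pics/w4c.png

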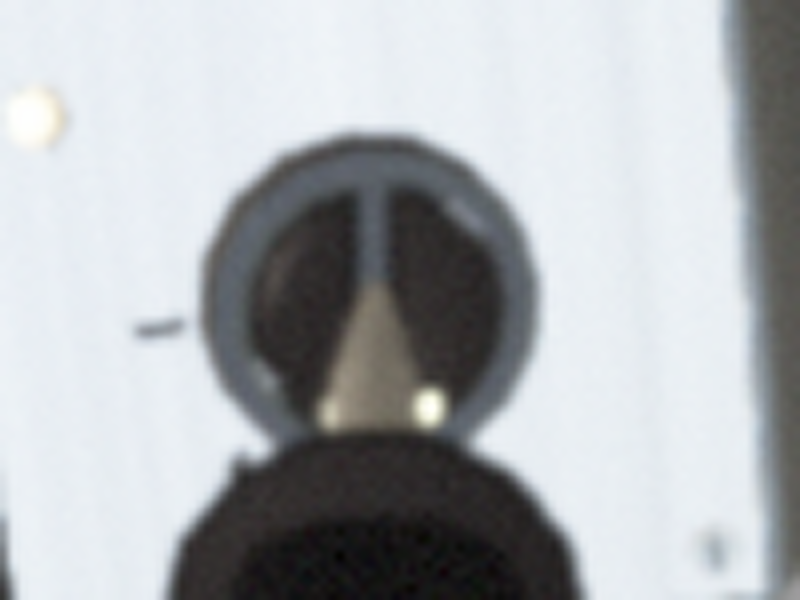

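The blade tip at (373,283) lines up with the slot, which runs straight up at x≈371, and the collar is centred at ~(371,298). Inserting.

```bash
python3 -m handwheel '[[-1,0,0,0.2,0,0,0],[-1,0,0,0.2,0,0,0],[-1,0,0,0,0,0,0]]' 
python3 -m handwheel '[[-1,0,0,0.12,0,0,0],[-1,0,0,0.08,0,0,0],[-1,0,0,0,0,0,0]]' 
python3 -m handwheel '[[-1,0,0,0.08,0,0,0],[-1,0,0,0,0,0,0],[-1,0,0,0,0,0,0]]' 
python3 -c "
from tgt import *
go(0)"
```

```text
clock: 12.58
tool_pos: [0.4431, 0.0204, 0.3477]
orientation: [-156.1, 2.2, -98.3]
force: [-1.2, -1.0, -1.2]
opening: 0.0218
gripper_force: 30.0
clock: 12.95
tool_pos: [0.4451, 0.0204, 0.3434]
orientation: [-156.1, 2.2, -98.3]
force: [-0.3, 0.4, -1.4]
opening: 0.0218
gripper_force: 30.0
clock: 13.32
tool_pos: [0.446, 0.0204, 0.3421]
orientation: [-156.1, 2.2, -98.3]
force: [-4.3, 0.3, 3.7]
opening: 0.022
gripper_force: 30.0
pos [0.446 0.02  0.342] [-156.056    2.25   -98.314] J [ 30.544  -5.853 -53.091  31.39  -25.797 -65.757]
turn(units) [-0.005 -0.001 -0.006] 0.007910753883397053 shift now [ 0.004 -0.005  0.021] in new frame [ 0.004 -0.005  0.021]
```

```bash
python3 -m handwheel '[[-1,0,0,0.02,0,0,0.5],[-1,0,0,0,0,0,0.8],[-1,0,0,0,0,0,0.8],[-1,0,0,0,0,0,0.8],[-1,0,0,0,0,0,0.8]]' 
python3 -m handwheel '[[-1,0,0,0,0,0,0.8],[-1,0,0,0,0,0,0.8],[-1,0,0,0,0,0,0.8]]'
python3 - <<'E'
from tgt import *
o=get_obs(); print(o["force"],o["moment"],o["joint_pos"]); s=snapshot("wrist"); cv2.imwrite("pics/w5c.png",cv2.resize(s["color"][165:240,230:330,::-1],(800,600),interpolation=cv2.INTER_CUBIC))
E
```

```text
clock: 13.95
tool_pos: [0.4461, 0.0204, 0.3419]
orientation: [-158.5, 11.0, -119.0]
force: [-10.2, 2.2, 10.7]
opening: 0.0219
gripper_force: 30.0
clock: 14.32
tool_pos: [0.4461, 0.0205, 0.3419]
orientation: [-161.7, 15.9, -133.0]
force: [-10.3, 2.2, 10.4]
opening: 0.0219
gripper_force: 30.0
[-10.318   2.235  10.359] [1.082 3.85  0.429] [  30.52    -5.832  -53.132   31.465  -25.696 -102.569]
```

View pics/w5c.png

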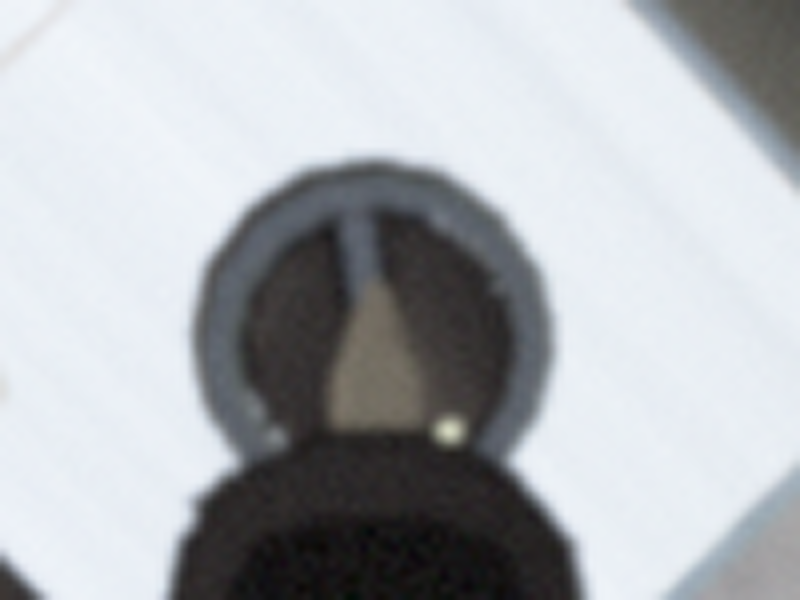

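The selector follows the blade, lagging ~10° from the blade's play in the slot. I'll continue with some overshoot.

```bash
python3 -m handwheel '[[-1,0,0,0,0,0,0.8],[-1,0,0,0,0,0,0.8],[-1,0,0,0,0,0,0.8],[-1,0,0,0,0,0,0.8],[-1,0,0,0,0,0,0.8]]' 
python3 -m handwheel '[[-1,0,0,0,0,0,0.8],[-1,0,0,0,0,0,0.8],[-1,0,0,0,0,0,0.8],[-1,0,0,0,0,0,0.8],[-1,0,0,0,0,0,0.8]]' 
python3 -m handwheel '[[-1,0,0,0,0,0,0.8],[-1,0,0,0,0,0,0.8],[-1,0,0,0,0,0,0.4],[-1,0,0,0,0,0,0],[-1,0,0,0,0,0,0]]'
python3 - <<'E'
from tgt import *
o=get_obs(); print(o["force"],o["moment"],o["joint_pos"]); s=snapshot("wrist"); cv2.imwrite("pics/w6c.png",cv2.resize(s["color"][165:240,230:330,::-1],(800,600),interpolation=cv2.INTER_CUBIC))
E
```

```text
clock: 15.0
tool_pos: [0.4461, 0.0206, 0.3419]
orientation: [-169.8, 22.0, -157.6]
force: [-9.4, 2.6, 10.1]
opening: 0.0216
gripper_force: 30.0
clock: 15.62
tool_pos: [0.4462, 0.0208, 0.3421]
orientation: [179.8, 24.1, 176.4]
force: [-9.9, 2.3, 11.0]
opening: 0.0217
gripper_force: 30.0
clock: 16.25
tool_pos: [0.4462, 0.0206, 0.3421]
orientation: [174.6, 23.5, 163.5]
force: [-9.3, 0.8, 9.9]
opening: 0.022
gripper_force: 30.0
[-9.261  0.791  9.877] [0.913 3.336 0.43 ] [  30.52    -5.833  -53.111   31.48   -25.691 -162.406]
```

View pics/w6c.png

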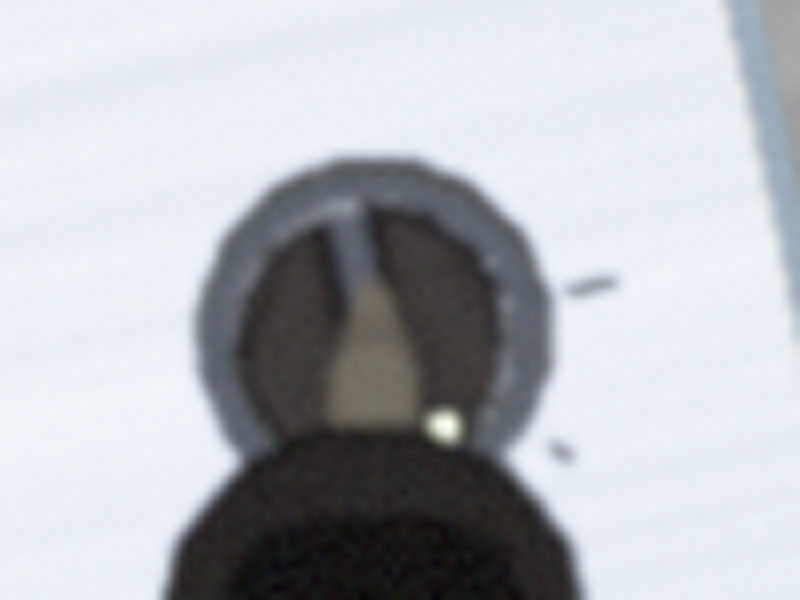

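The slot now runs up the panel, parallel to the panel edge, so the selector is at its stop. I'll unload the blade a little, then withdraw.

```bash
python3 -m handwheel '[[-1,0,0,-0.05,0,0,-0.8],[-1,0,0,-0.1,0,0,-0.4],[-1,0,0,-0.3,0,0,0],[-1,0,0,-0.7,0,0,0],[-1,0,0,-1,0,0,0]]' 
python3 -m handwheel '[[-1,0,0,-1,0,0,0],[-1,0,0,-1,0,0,0],[-1,0,0,-0.5,0,0,0],[-1,0,0,0,0,0,0]]'
python3 - <<'E'
from tgt import *
plan(Ro.from_euler('xyz',[180,0,-66],degrees=True).as_matrix(),np.array([.43,.03,.44]))
s=snapshot("wrist"); cv2.imwrite("pics/w7c.png",cv2.resize(s["color"][120:240,200:360,::-1],(800,600),interpolation=cv2.INTER_CUBIC))
E
```

```text
clock: 16.92
tool_pos: [0.4239, 0.0215, 0.3905]
orientation: [177.8, 23.8, 171.3]
force: [-0.1, 0.6, -1.3]
opening: 0.0225
gripper_force: 30.0
clock: 17.42
tool_pos: [0.3986, 0.0233, 0.4485]
orientation: [177.7, 24.0, 171.3]
force: [-0.9, -0.7, -2.3]
opening: 0.0218
gripper_force: 30.0
pos [0.399 0.023 0.449] [177.664  24.    171.287] J [  39.002  -17.778  -43.935   21.732  -47.555 -149.691]
turn(units) [ -4.041   2.738 -20.014] 20.60101915996999 shift now [-0.956  0.423  0.818] in new frame [ 0.264 -1.255  0.342]
```

View pics/w7c.png

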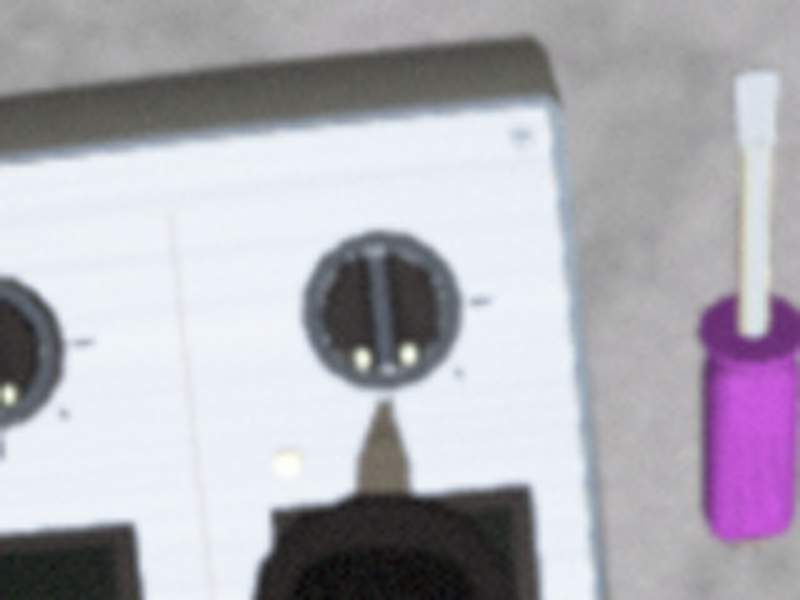

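The pointer marks face the display and the slot runs up the panel. Next, back to the rack.

```bash
python3 -m handwheel '[[-1,0,0,-0.2,-0.184,0.1245,-0.91],[-1,0,0,0,-0.184,0.1245,-0.91],[-1,0,0,0,-0.184,0.1245,-0.91],[-1,0,0,0,-0.184,0.1245,-0.91],[-1,0,0,0,-0.184,0.1245,-0.91]]' >/dev/null
python3 -m handwheel '[[-1,0,0,0,-0.184,0.1245,-0.91],[-1,0,0,0,-0.184,0.1245,-0.91],[-1,0,0,0,-0.184,0.1245,-0.91],[-1,0,0,0,-0.184,0.1245,-0.91],[-1,0,0,0,-0.184,0.1245,-0.91]]' >/dev/null
python3 -m handwheel '[[-1,0,0,0,-0.184,0.1245,-0.91],[-1,0,0,0,-0.184,0.1245,-0.91],[-1,0,0,0,-0.184,0.1245,-0.91],[-1,0,0,0,-0.184,0.1245,-0.91],[-1,0,0,0,-0.184,0.1245,-0.91]]' >/dev/null
python3 -m handwheel '[[-1,0,0,0,-0.184,0.1245,-0.91],[-1,0,0,0,-0.184,0.1245,-0.91],[-1,0,0,0,-0.184,0.1245,-0.91],[-1,0,0,0,-0.184,0.1245,-0.91],[-1,0,0,0,-0.184,0.1245,-0.91]]' >/dev/null
python3 -m handwheel '[[-1,0,0,0,-0.184,0.1245,-0.91],[-1,0,0,0,-0.184,0.1245,-0.91],[-1,0,0,0,0,0,0],[-1,0,0,0,0,0,0]]' 
python3 -c "
from tgt import *
plan(Ro.from_euler('xyz',[180,0,-66],degrees=True).as_matrix(),np.array([.516,.2078,.43]))"
```

```text
clock: 20.48
tool_pos: [0.397, 0.0232, 0.4516]
orientation: [179.8, -0.0, -66.1]
force: [0.1, 0.3, -1.5]
opening: 0.022
gripper_force: 30.0
pos [0.397 0.023 0.452] [179.799  -0.038 -66.104] J [ 32.189  -8.83  -26.64    0.009 -72.394  -8.296]
turn(units) [ 0.034 -0.006 -0.017] 0.03828766046677355 shift now [-4.823 -7.347  0.833] in new frame [-4.809 -7.352  0.862]
```

```bash
python3 -m handwheel '[[-1,-0.6,-0.92,0,0.034,0,-0.017],[-1,-0.6,-0.92,0,0,0,0],[-1,-0.6,-0.92,0,0,0,0],[-1,-0.6,-0.92,0,0,0,0],[-1,-0.6,-0.92,0,0,0,0]]' 
python3 -m handwheel '[[-1,-0.6,-0.92,0.2,0,0,0],[-1,-0.6,-0.92,0.2,0,0,0],[-1,-0.61,-0.91,0.2,0,0,0],[-1,0,0,0,0,0,0],[-1,0,0,0,0,0,0]]'
python3 - <<'E'
from tgt import *
plan(Ro.from_euler('xyz',[180,0,-66],degrees=True).as_matrix(),np.array([.516,.2078,.316]))
s=snapshot("wrist"); o=get_obs(); setw(s,o["tool_pos"],o["orientation"]); M=W0["M"]
im=s["color"][:,:,::-1]; cv2.imwrite("pics/w8.png",im)
u=proj("wrist",(M@[.006,0,.297,1])[:3]); print("tip corner",u,"notch c at shelf front", proj("wrist",[.4897,.2033,.105]),"notch place",proj("wrist",[.516,.208,.105]))
cv2.imwrite("pics/w8c.png",cv2.resize(im[130:250,195:355],(800,600),interpolation=cv2.INTER_CUBIC))
E
```

```text
clock: 21.1
tool_pos: [0.4723, 0.1406, 0.4517]
orientation: [-180.0, -0.1, -65.8]
force: [0.4, -0.0, -1.7]
opening: 0.0219
gripper_force: 30.0
clock: 21.72
tool_pos: [0.5156, 0.2086, 0.4365]
orientation: [180.0, -0.1, -65.8]
force: [-0.1, 0.0, -1.0]
opening: 0.0219
gripper_force: 30.0
pos [0.516 0.209 0.437] [179.973  -0.071 -65.843] J [ 42.217   8.241 -11.671   0.063 -70.135 -18.081]
turn(units) [ 0.004 -0.012  0.026] 0.029022530720727767 shift now [ 0.028 -0.003  4.822] in new frame [ 0.034 -0.001  4.822]
tip corner [276.4   199.316] notch c at shelf front [302.14  203.061] notch place [276.034 196.672]
```

View pics/w8c.png

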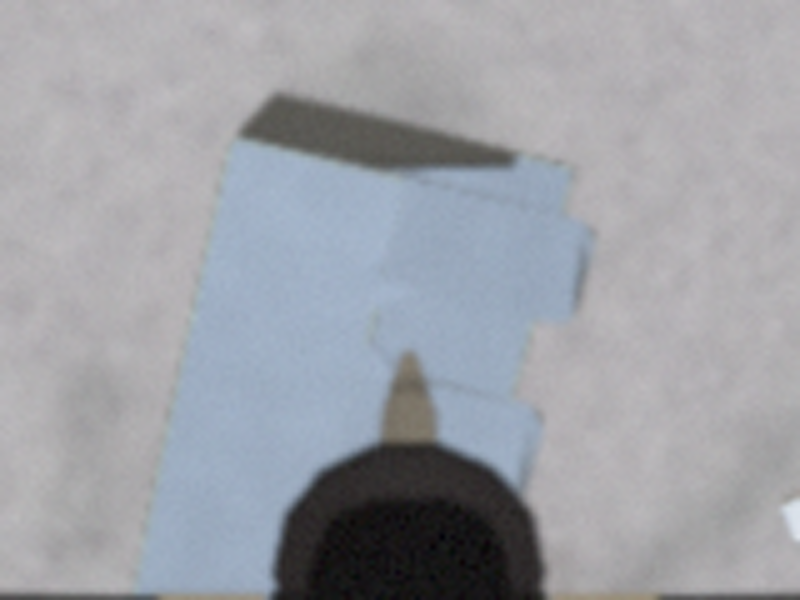

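The notch lies under the tip: its end is at (372,325), its front at ~(557,362), and the hanging place at ~(418,334). Lowering.

```bash
python3 -m handwheel '[[-1,0.03,0,0.6,0,0,0.026],[-1,0,0,0.8,0,0,0],[-1,0,0,0.8,0,0,0],[-1,0,0,0.8,0,0,0],[-1,0,0,0.8,0,0,0]]' 
python3 -m handwheel '[[-1,0,0,0.6,0,0,0],[-1,0,0,0.3,0,0,0],[-1,0,0,0.12,0,0,0],[-1,0,0,0,0,0,0],[-1,0,0,0,0,0,0]]' 
python3 -m handwheel '[[-1,0,0,0.05,0,0,0],[-1,0,0,0,0,0,0]]'
```

```text
clock: 22.4
tool_pos: [0.5154, 0.2067, 0.3408]
orientation: [-180.0, -0.0, -66.1]
force: [0.6, 0.7, -1.3]
opening: 0.0218
gripper_force: 30.0
clock: 23.02
tool_pos: [0.516, 0.2075, 0.3171]
orientation: [-179.9, -0.0, -66.0]
force: [0.2, -0.2, -1.6]
opening: 0.0218
gripper_force: 30.0
clock: 23.28
tool_pos: [0.5158, 0.2073, 0.3153]
orientation: [-180.0, -0.0, -66.0]
force: [0.7, -0.5, -1.5]
opening: 0.0218
gripper_force: 30.0
```

```bash
python3 -m handwheel '[[-1,0,0,0.05,0,0,0],[-1,0,0,0,0,0,0],[-1,0,0,0.03,0,0,0],[-1,0,0,0,0,0,0]]' 
python3 -m handwheel '[[-0.2,0,0,0,0,0,0],[0.3,0,0,0,0,0,0],[0.3,0,0,0,0,0,0],[0.3,0,0,0,0,0,0],[0.3,0,0,0,0,0,0]]' 
python3 -m handwheel '[[0.3,0,0,-0.3,0,0,0],[0.3,0,0,-0.7,0,0,0],[0.3,0,0,-1,0,0,0],[0.3,0,0,-1,0,0,0],[0.3,0,0,-1,0,0,0]]' 
python3 -m handwheel '[[0.3,-1,0,-0.5,0,0,0],[0.3,-1,0,0,0,0,0],[0.3,-1,0,0,0,0,0],[0.3,-0.5,0,0,0,0,0],[0.3,0,0,0,0,0,0]]'
python3 - <<'E'
from tgt import *
cams(); o=get_obs(); s=snapshot("wrist"); setw(s,o["tool_pos"],o["orientation"])
W=s["color"][:,:,::-1]; cv2.imwrite("pics/w9.png",W)
z=lambda im,x,y:cv2.resize(im[y:y+75,x:x+100],(400,300),interpolation=cv2.INTER_CUBIC)
top=C["top"]["color"][:,:,::-1]; sd=C["side"]["color"][:,:,::-1]
u=proj("wrist",[.516,.208,.15]).astype(int)
w=cv2.resize(W,(400,300)); 
cv2.imwrite("pics/fin.png",np.vstack([np.hstack([z(sd,138,205),z(top,165,205)]),np.hstack([w,z(sd,245,172)])]))
E
```

```text
clock: 23.78
tool_pos: [0.5159, 0.2073, 0.3137]
orientation: [-180.0, -0.1, -66.0]
force: [-2.6, -0.7, 4.3]
opening: 0.0221
gripper_force: 30.0
clock: 24.4
tool_pos: [0.5159, 0.2073, 0.3132]
orientation: [-180.0, -0.1, -66.0]
force: [-0.4, -0.0, 0.7]
opening: 0.0563
gripper_force: 0.0
clock: 25.02
tool_pos: [0.5157, 0.2073, 0.4147]
orientation: [-179.9, -0.0, -66.0]
force: [-0.5, -0.0, 0.4]
opening: 0.0567
gripper_force: 0.0
clock: 25.65
tool_pos: [0.48, 0.2877, 0.4259]
orientation: [-180.0, -0.1, -65.9]
force: [0.9, -0.0, 0.3]
opening: 0.0569
gripper_force: 0.0
```

View pics/fin.png

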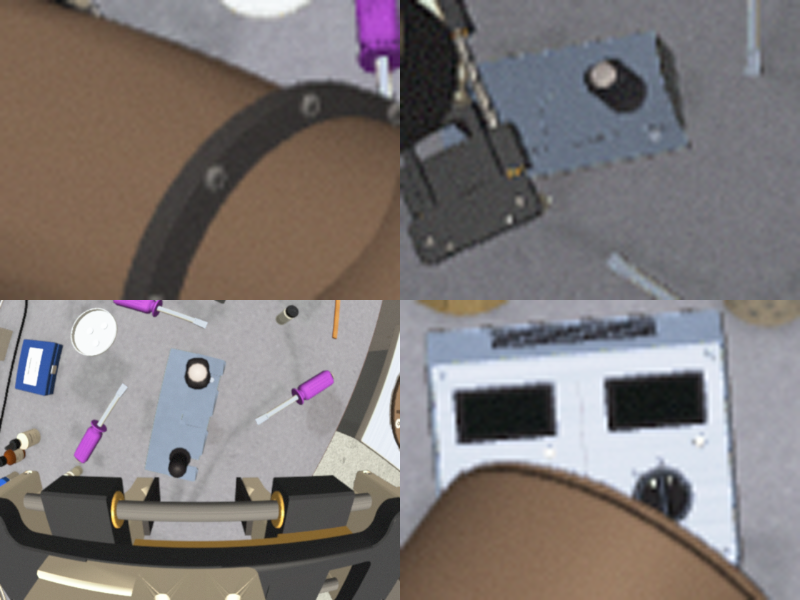

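The driver hangs upright in its notch, its cap at (603,74) in the top crop as at the start. The cross driver is in place and the arm is clear. The purple decoys have toppled and lie on the worktop, as they already did in my first wrist picture before the gripper came near them.

```bash
python3 -c "
from plant import *
print(close_job())"
```

```text
the job is handed in; nothing more can be done
None
```

The job is handed in at about 26 s, with no verdict shown: the left selector is turned to its clockwise stop, the flat screwdriver hangs upright in the right-hand notch it came from, and the purple decoys lie on the worktop.

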